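# Lock the dust-box hatch with its slotted key

## Task

The dust box's hatch is closed but its brass push-and-turn lock is still open. Take the orange key from its aluminium stand, set the blade in the slot, press the lock in gently and turn it a quarter turn clockwise until it seats, then put the key back upright in its stand, fully down. Touch the lock and box with the key only, never force them, and leave the other things on the bench where they are.

Things in the scene. Friction and masses are not known exactly. Their poses are not given: they have to be found in the camera images.
- dustbox: White metal dust box, 240 x 200 x 70 mm, fixed, with a blue hatch plate on top (surface 74 mm above the bench). Origin: centre of its underside. Lock axis 55 mm from the origin towards -x; a black bar handle (80 mm along y, top 103 mm above the bench) 60 mm towards +x.
- lock_mouth (a point): On the lock's axis at the top of its round steel bezel (inner diameter 43 mm, outer 55 mm), 76 mm above the bench; axes as the box. Lock: brass disc 40 mm across with a slot 21 mm long, 4.5 mm wide, 6 mm deep, chamfered 1.5 mm. The slot runs along y when open (red marks), x when locked (green marks). The disc's height is unmeasured: top from 8 mm below to 4 mm above this point.
- lock (a joint): Angle of the brass disc: 0 open, grows clockwise from above, 1.571 rad at the hard stop (seated). Sprung disc: sinks from 3 N, 4 N per mm, bottoms hard after 3 mm (15 N). It turns only while pushed 2 to 3 mm down (12 to 18 N), against light friction (under 0.12 N m); let go at the stop it springs up and stays. Over 24 N in all on the way, or 70 N (0.35 N m) on the stop, harms it.
- key: Slotted key, 87 mm tall, 90 g, upright in its stand. Origin: centre of the blade's lower edge; z up along the key. Blade 16 mm wide along key x, 3 mm thick along y, 14 mm tall; above it a steel shank 12 mm in diameter up to 42 mm; a dark collar 36 mm in diameter from 42 to 47 mm; an orange grip block, 30 mm along x, 14 mm along y, from 47 to 87 mm.
- stand: Aluminium block 60 x 60 x 55 mm, fixed, with a 23 mm round hole straight down through its centre; origin: centre of its underside. The key hangs in the hole with its collar on the block's top, so the key's origin is then 13 mm above the bench.
- jaw_model: Plaster jaw model, a horseshoe about 60 mm across and 30 mm high; origin at its underside. Leave it alone.
- jar_red: White jar with a red label, 60 mm in diameter, 55 mm high; origin at its underside. Leave it alone.
- jar_blue: White jar with a blue label, 60 mm in diameter, 55 mm high; origin at its underside. Leave it alone.
- dropper: Clear bottle, 52 mm in diameter, 120 mm high; origin at its underside. Leave it alone.
- wax_spatula: Spatula lying on the bench, 160 mm long along its x. Leave it alone.
- probe: Steel hand probe lying on the bench, 160 mm long along its x, 10 mm thick. Leave it alone.

How it is judged (in metres and radians):
On the way, in this order (a step that is already met when the one before it is completed fails the run):
1. the key's blade is down in the lock, the lock not yet turned (horizontal distance between key and lock_mouth below 0.005 m and z of key in the frame of lock_mouth below -0.003 m and value of joint lock below 0.4 rad), for 0.1 s.
2. the lock is turned to its seat with the key's blade in it (value of joint lock above 1.47 rad and horizontal distance between key and lock_mouth below 0.008 m and z of key in the frame of lock_mouth below -0.001 m), for 0.1 s.
At the end, for the whole second after the job is handed in: The lock is seated (within 0.1 rad of its stop) and the key is at rest, released, upright (within 0.12 rad) in its stand: within 8 mm of the hole's axis and collar down on the block (within 5 mm) (value of joint lock above 1.47 rad and horizontal distance between key and stand below 0.008 m and z of key in the frame of stand between 0.008 and 0.018 m and angle between key's own z axis and vertical below 0.12 rad and linear speed of key below 0.02 m/s); the robot touches nothing.
It fails at once if the key presses or twists on the lock or box with more than 24 N before the lock has come to its seat (contact force between key and dustbox above 24 N and value of joint lock below 1.45 rad).
It fails at once if the key presses or twists on the lock or box with more than 70 N (contact force between key and dustbox above 70 N).
It fails at once if the fingers touch the box or lock (contact force between the fingers and dustbox above 2 N).
It fails at once if another thing on the bench is pushed more than 30 mm (distance of any of jaw_model, jar_red, jar_blue, dropper, wax_spatula, probe from where it was at the start of the episode above 0.03 m).
It also fails if it takes over 61 s, if anything falls off the work surface, if the arm or the gripper's body presses on something with over 40 N, if the wrist force passes 120 N, or if a joint passes its speed limit or range.

## Robot

A 6-joint arm with a two-finger parallel gripper is mounted at the origin on the work surface. World frame = base frame: x ahead of the robot, y to its left, z up, the work surface at z = 0. Lengths are in mm, angles in rad, forces in N, time in s.
With the tool pointing down it reaches from about 375 to 825 mm from the base axis. Payload 5.5 kg.
Tool frame: the origin (TCP) lies on the centre line of the jaws, within the pads' length; the fingertips stand 25 mm ahead of it and the grasp point (between the pads) lies 6 mm ahead of it; z points along the fingers, x is the direction in which the jaws open and shut, and the axes are right-handed (so a half turn about z gives the same grasp; the last joint's range is limited). The gripper opens to 85 mm and grips with 20 to 120 N. Pads are 22 mm wide; open, the fingers measure 114 mm over their backs; the gripper's body (76 mm by 85 mm) begins 54 mm behind the grasp point. The pads swing forward as they close: fully open they stand 13 mm farther back than shut.
Start: joints at [1.32, 0.314, -0.047, 1.21, 0, 1.571], TCP at [148.904, 581.225, 256.299] pointing down, gripper open.
Joint ranges: [-2.67, 2.67], [-0.69, 1.73], [-1.03, 1.25], [-2.08, 2.16], [-1.42, 1.45], [-3.14, 3.14]. Speed limits (rad/s): [2.39, 2.39, 3.01, 3.14, 3.14, 3.14].

## Interface

Orientations are given as a 3x3 rotation matrix whose columns are the frame's x, y, z axes.
In Python, from plant import observe, read_camera, camera_model, arm gives the robot as it stands.
- The arm moves only by the tool play_rows, never from a script. Its argument "moves" is a list that holds one entry, the list of rows, each a list of 7 numbers: the shift along the tool's x, y, z in m, then the turn, a rotation vector about the tool's x, y, z in rad, then the closure, from 0 (fully open) to 1 (shut). A call has 1 to 8 rows; each row is the pose to reach, as a shift and turn from the pose measured when the call began, along the tool's axes at that moment; what a row does not reach only later rows make up. A row lasts 1/8 s, in which the tool goes at most 62.5 mm and 10.7 degrees, less where a joint would pass 70% of its speed; a pose out of reach is approached as far as the arm can. A call with a gripper value outside its range is refused whole. The fingers move at their own pace and stop on an object; the grip force is fixed at half the most. Time passes only in rows, so rows that repeat a pose let the fingers close. It gives the time, the measured TCP pose, the force and the opening at its end, in the units of the state.
- observe(): the state, without advancing time (a new reading comes with each control period).
- read_camera(name): name is "scene" or "side" or "wrist"; returns (picture, depth): 420x560x3 uint8, red, green, blue; 420x560 float32, mm along the optical axis (not along the pixel's ray), 0 where there is no reading.
- camera_model(name): a dict with "mtx" (3x3 intrinsics, pixels), "position" and "rotation" of the camera in the world; the wrist camera has in their place "mount" (4x4, takes a point from camera to tool coordinates, whose origin is the TCP and whose axes are the tool frame's). Camera axes: x right, y down, z forward; pixel columns grow to the right and rows downward; lengths in mm; the calibration is good to about 2 mm. A picture is of the moment at which its call begins: read the wrist's pose just before it. camera_model takes no time and is no camera call.
- arm.close_job(): hands the job in, once; it reports no verdict.
The state is a dict: "clock": time; "joint_positions": joint angles; "joint_velocities": joint speeds; "tau": joint torques, N m; "position": TCP position; "ee_rot": TCP orientation; "ft_force": force on the tool from outside, world axes, zero at the start; "torque": the same for the moment, N m; "width": opening from 0.0 (shut) to 1.0 (fully open).
Only numpy, scipy, OpenCV 4.12 (cv2) and the standard library are available. Lean on these libraries where they do the work, as an engineer would, in place of code of your own. Each camera call takes 0.05 s, during which the arm holds its last target.

## Working session

There is one attempt and no reset: what is moved stays moved. The work goes in short steps, Python scripts to look and compute and a tool call to move; the robot and the scene stay as the last step left them, time stands still between calls to the robot, and variables do not carry over. Pictures are saved under pics/ and viewed, and the job is handed in when it is done.

Besides the shell and the picture viewer there is one more tool, called after "Call:" by a JSON object that holds its "fn" and its "kwargs", one argument or row to a line. play_rows: Moves the arm, as the interface text tells. Its arguments: {"type":"object","properties":{"moves":{"type":"array","items":{"type":"array","items":{"type":"array","items":{"type":"number"}}}}},"required":["moves"]}

```bash
mkdir -p pics; ls
cat > h.py <<'E'
from plant import observe, read_camera, camera_model, arm
import numpy as np, cv2
def save(n,img): cv2.imwrite('pics/'+n,cv2.cvtColor(img,cv2.COLOR_RGB2BGR))
def cam(name,st=None):
    m=camera_model(name); K=np.array(m['mtx'])
    if 'mount' in m:
        T=np.array(m['mount']); R=np.array(st['ee_rot']); p=np.array(st['position'])
        return K,R@T[:3,:3],R@T[:3,3]+p
    return K,np.array(m['rotation']),np.array(m['position'])
def ray(C,u,v,z):
    K,R,p=C; d=R@np.linalg.inv(K)@np.array([u,v,1.]); return p+d*(z-p[2])/d[2]
def cloud(C,dep):
    K,R,p=C; v,u=np.indices(dep.shape); q=np.stack([(u-K[0,2])/K[0,0]*dep,(v-K[1,2])/K[1,1]*dep,dep],-1)
    return q@R.T+p
def proj(C,P):
    K,R,p=C; q=K@(R.T@(np.array(P)-p)); return q[:2]/q[2]
E
python3 - <<'E'
from h import *
s=observe();print(s)
for n in ['scene','side','wrist']:
    im,d=read_camera(n); save(n+'0.png',im); np.savez('pics/'+n+'0.npz',im=im,d=d,pos=s['position'],rot=s['ee_rot']); print(n,camera_model(n))
E
```

```text
pics
{'clock': 0.0, 'joint_positions': array([ 1.32001313e+00,  3.14215774e-01, -4.80609539e-02,  1.21018176e+00,
       -2.70129057e-05,  1.57077796e+00]), 'joint_velocities': array([ 0.00032328,  0.00126835, -0.00028785, -0.00157182,  0.00063489,
        0.00152495]), 'tau': array([-3.17320017e-03, -5.39585102e+01,  3.39755809e+01,  1.90951925e-02,
        1.45301073e-05,  8.39940299e-06]), 'position': array([148.77683316, 580.72615338, 255.44860469]), 'ee_rot': array([[ 2.48144593e-01,  9.68722928e-01, -3.86317936e-04],
       [ 9.68721579e-01, -2.48144892e-01, -1.61686723e-03],
       [-1.66215918e-03,  2.69823401e-05, -9.99998618e-01]]), 'ft_force': array([ 0.29197511, -0.79027685,  0.75315005]), 'torque': array([-0.00184692, -0.02805565, -0.00162448]), 'width': 1.0016806074736773}
scene {'mtx': array([[482.32681024,   0.        , 286.40457509],
       [  0.        , 482.32681024, 210.78490481],
       [  0.        ,   0.        ,   1.        ]]), 'position': array([1077.84691518,  500.86269678, 1178.30075762]), 'rotation': array([[-0.67037895,  0.61057909, -0.42164587],
       
[... 305 characters left out ...]
84 ,   943.70422423]), 'rotation': array([[ 0.92216726, -0.20296832,  0.32925887],
       [-0.38622934, -0.52907526,  0.75558339],
       [ 0.02084324, -0.82394371, -0.5662882 ]])}
wrist {'mtx': array([[333.45347548,   0.        , 281.807994  ],
       [  0.        , 333.45347548, 202.05719182],
       [  0.        ,   0.        ,   1.        ]]), 'mount': array([[ 9.99999508e-01, -3.21296209e-04, -9.37960441e-04,
        -1.40380720e+00],
       [ 5.54311410e-04,  9.65546732e-01,  2.60229133e-01,
        -6.49228447e+01],
       [ 8.22034005e-04, -2.60229525e-01,  9.65546435e-01,
        -1.17966767e+02],
       [ 0.00000000e+00,  0.00000000e+00,  0.00000000e+00,
         1.00000000e+00]])}
```

View pics/scene0.png

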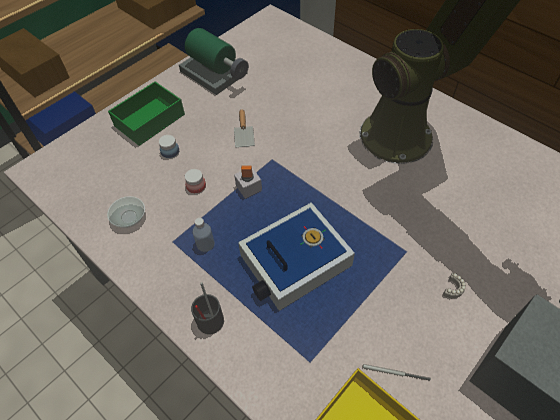

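View pics/side0.png

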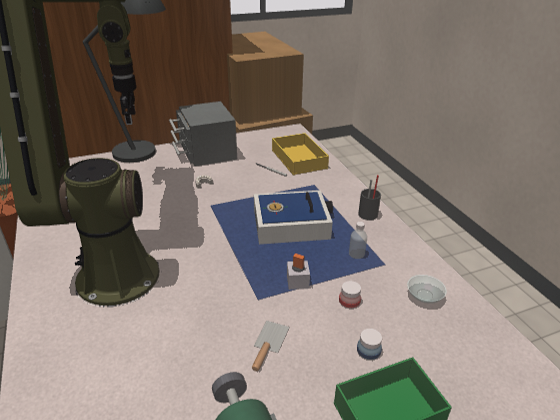

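View pics/wrist0.png

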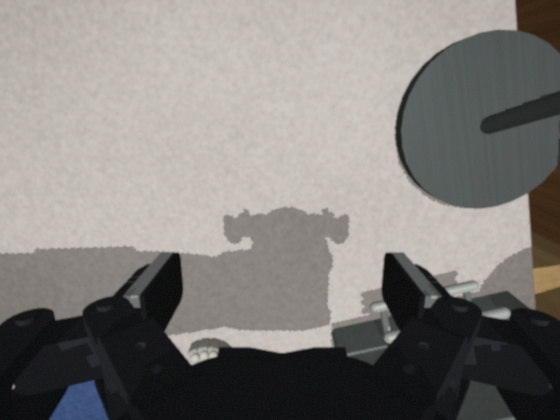

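Scene: the key is at (247,172) on its stand (247,185), and the lock at (313,237). Side: the key is at (298,263) and the lock at (275,207). The wrist view shows only bare bench. Next I compute positions.

Run:
```python
from h import *
for n in ['scene','side']:
    f=np.load(f'pics/{n}0.npz'); C=cam(n); im,d=f['im'],f['d']; P=cloud(C,d)
    hsv=cv2.cvtColor(im,cv2.COLOR_RGB2HSV)
    # orange key: top face at z~100
    r=(slice(150,200),slice(225,275)) if n=='scene' else (slice(245,295),slice(275,325))
    h=hsv[r]; m=(h[...,0]<14)&(h[...,1]>150)&(h[...,2]>60)
    q=P[r][m]; print(n,'orange',len(q),q.min(0),q.max(0),np.median(q[q[:,2]>96],0))
    z=P[r][...,2]; mm=(z>50)&(z<58)&~m; print('standtop',P[r][mm].min(0),P[r][mm].max(0),P[r][mm].mean(0))
    # brass
    r=(slice(215,260),slice(290,335)) if n=='scene' else (slice(190,225),slice(255,295))
    h=hsv[r]; m=(h[...,0]>14)&(h[...,0]<32)&(h[...,1]>90)&(h[...,2]>100)
    vv,uu=np.nonzero(m); u,v=uu.mean()+r[1].start,vv.mean()+r[0].start
    print('brass',len(uu),u,v,ray(C,u,v,76),P[r][m].mean(0))
    # box white rim
    z=P[...,2]; c=ray(C,u,v,74); near=np.linalg.norm(P[...,:2]-c[:2],axis=-1)<230
    mm=near&(z>64)&(z<82); b=cv2.minAreaRect(P[mm][:,:2].astype(np.float32)); print('box',b)
    cr=im[150:320,220:370] if n=='scene' else im[180:300,240:390]
    save(n+'0c.png',cv2.resize(cr,None,fx=4,fy=3.5 if n=='scene' else 4,interpolation=cv2.INTER_CUBIC))
```

```text
scene orange 49 [ 475.41350026 -224.50859043   64.54863506] [1077.84691518  500.86269678 1178.30075762] [ 484.99182842 -209.99092269   99.97785465]
standtop [ 446.90649555 -248.18063841   50.11307581] [ 519.68610507 -175.57760532   57.97863264] [ 488.41453347 -204.40147653   54.96808576]
brass 132 312.469696969697 235.81060606060606 [523.63028905  78.63452681  76.        ] [525.65632771  80.1681344   80.09697324]
box ((577.90625, 66.4872055053711), (203.59613037109375, 242.1185302734375), 75.48006439208984)
side orange 109 [   47.28647494 -1148.0606184     63.54915978] [ 495.80973522 -201.40218368  943.70422423] [ 481.73081429 -213.95155722   98.66736775]
standtop [ 445.95890837 -247.72291589   50.03554075] [ 521.28106954 -177.67606889   57.94500358] [ 479.77662041 -220.36956638   54.20520472]
brass 63 274.7142857142857 206.17460317460316 [525.41233496  83.08792998  76.        ] [516.65913559  60.86949797  91.71944896]
box ((578.5159912109375, 65.8941421508789), (210.06781005859375, 241.721435546875), 75.2188491821289)
```

View pics/scene0c.png

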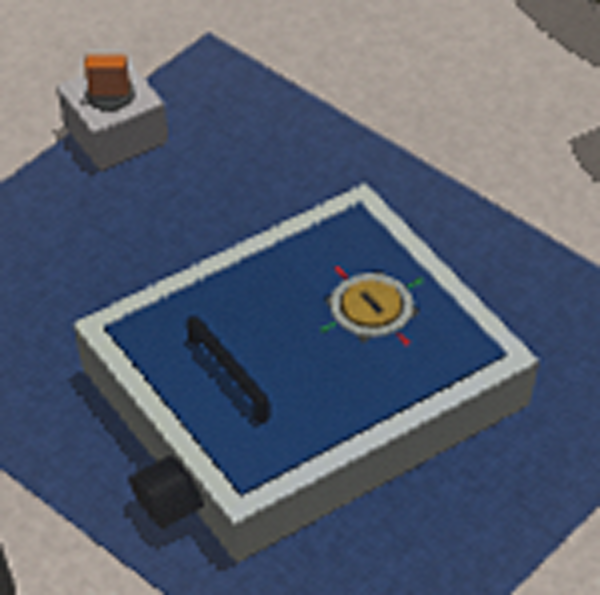

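View pics/side0c.png

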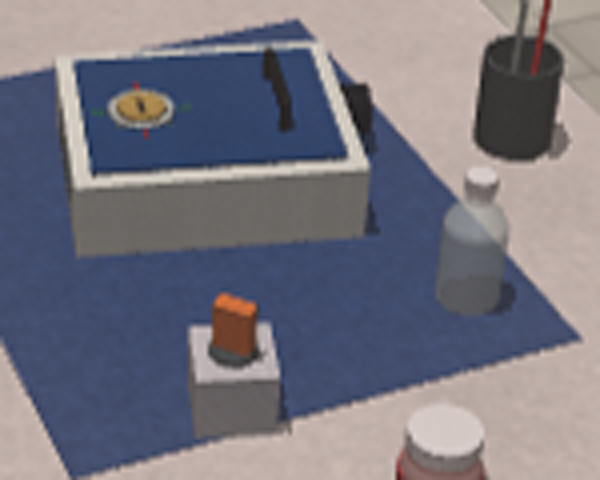

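```bash
cat >> h.py <<'E'
from scipy.spatial.transform import Rotation as Ro
def Rdown(a):
    a=np.radians(a); return np.array([[np.cos(a),np.sin(a),0],[np.sin(a),-np.cos(a),0],[0,0,-1.]])
def go(p,a):
    s=observe(); R=s['ee_rot']; d=R.T@(np.array(p,float)-s['position'])/1000
    rv=Ro.from_matrix(R.T@Rdown(a)).as_rotvec()
    print('shift m',np.round(d,4),'rot',np.round(rv,4),'dist',np.linalg.norm(d),'clock',s['clock'],'f',np.round(s['ft_force'],2),'w',s['width'])
def yaw():
    s=observe(); x=s['ee_rot'][:,0]; return np.degrees(np.arctan2(x[1],x[0]))
E
python3 -c "
from h import *
go([515,85,215],45)"
```

```text
shift m [-0.3894  0.4778  0.0411] rot [4.000e-04 1.300e-03 5.346e-01] dist 0.6177443453325168 clock 0.15 f [-0.19  0.52  0.32] w 0.999253054235856
```

Call:
{"fn": "play_rows", "kwargs": {
  "moves": [
    [[-0.036, 0.044, 0.004, 0, 0, 0.06, 0], [-0.072, 0.088, 0.008, 0, 0, 0.12, 0], [-0.108, 0.132, 0.012, 0, 0, 0.18, 0], [-0.144, 0.176, 0.015, 0, 0, 0.24, 0], [-0.18, 0.22, 0.018, 0, 0, 0.3, 0], [-0.216, 0.264, 0.021, 0, 0, 0.36, 0], [-0.252, 0.308, 0.024, 0, 0, 0.42, 0], [-0.288, 0.352, 0.027, 0, 0, 0.48, 0]]
  ]
}}

```text
clock: 1.15
position: [419.1, 212.8, 228.9]
ee_rot: [[0.669, 0.743, -0.0], [0.743, -0.669, -0.001], [-0.001, 0.001, -1.0]]
ft_force: [0.9, 0.8, -0.9]
width: 1.0
```

```bash
python3 -c "
from h import *
print(observe()['position'],yaw())
go([520,83,215],45)"
```

```text
[419.08245878 212.80036494 228.92102579] 48.01959423487564
shift m [-0.029   0.1618  0.0141] rot [0.0007 0.0009 0.0527] dist 0.16500387820929766 clock 1.15 f [ 0.86  0.8  -0.91] w 1.0004357744677281
```

Call:
{"fn": "play_rows", "kwargs": {
  "moves": [
    [[-0.009, 0.05, 0.005, 0, 0, 0.02, 0], [-0.018, 0.1, 0.01, 0, 0, 0.05, 0], [-0.026, 0.145, 0.014, 0, 0, 0.053, 0], [-0.029, 0.162, 0.014, 0, 0, 0.053, 0], [-0.029, 0.162, 0.014, 0, 0, 0.053, 0]]
  ]
}}

```text
clock: 1.78
position: [520.2, 82.5, 214.8]
ee_rot: [[0.708, 0.706, -0.001], [0.706, -0.708, -0.001], [-0.001, -0.0, -1.0]]
ft_force: [-0.6, 0.7, -0.3]
width: 1.001
```

Run:
```python
from h import *
s=observe(); print(s['position'],yaw(),np.abs(s['joint_velocities']).max(),s['ft_force'])
im,d=read_camera('wrist'); save('wlock.png',im); np.savez('pics/wlock.npz',im=im,d=d,pos=s['position'],rot=s['ee_rot'])
go([483,-212,225],45)
```

```text
[520.20191671  82.45653323 214.81912152] 44.89260945426931 0.0360838874284616 [-0.58685527  0.70561436 -0.28759654]
shift m [-0.2345  0.183  -0.0099] rot [-0.0003  0.0011 -0.0007] dist 0.2976427895456607 clock 1.825 f [-0.98  0.06  0.35] w 1.0021478758776028
```

View pics/wlock.png

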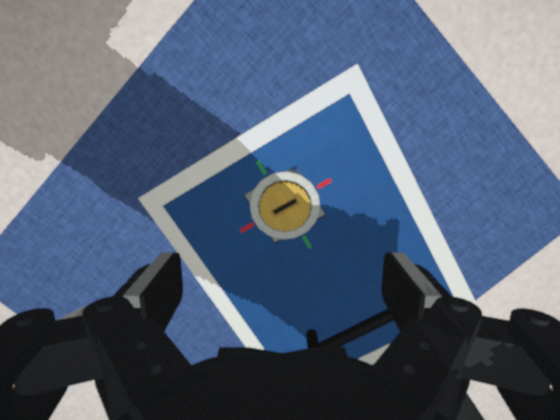

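The lock is near (285,206). Its slot runs along the red marks, so it is open. Measuring it now.

Run:
```python
from h import *
f=np.load('pics/wlock.npz'); im,d=f['im'],f['d']; st=dict(position=f['pos'],ee_rot=f['rot']); C=cam('wrist',st); P=cloud(C,d)
hsv=cv2.cvtColor(im,cv2.COLOR_RGB2HSV)
roi=np.zeros(d.shape,bool); roi[150:260,225:345]=1
H,S,V=[hsv[...,i] for i in range(3)]
br=(H>12)&(H<35)&(S>90)&(V>60)&roi
c=max(cv2.findContours(br.astype(np.uint8),0,2)[0],key=cv2.contourArea); e=cv2.fitEllipse(cv2.convexHull(c)); print('brass ell',e)
for z in (68,76,80): print(z,ray(C,*e[0],z))
inn=cv2.drawContours(np.zeros(d.shape,np.uint8),[cv2.convexHull(c)],-1,1,-1)>0
er=cv2.erode(inn.astype(np.uint8),np.ones((9,9)))>0
sl=er&~br; 
vv,uu=np.nonzero(sl); print('slot px',len(uu),uu.mean(),vv.mean())
W=np.array([ray(C,u,v,76) for u,v in zip(uu,vv)])[:,:2]
print('slot centre',W.mean(0)); w,vec=np.linalg.eigh(np.cov(W.T)); print('slot ang',np.degrees(np.arctan2(vec[1,1],vec[0,1]))%180, np.sqrt(w*12))
print('disc z',np.percentile(P[er&br][:,2],[10,50,90]),'slot z',np.median(P[sl][:,2]))
wh=(S<60)&(V>90)&roi
c2=max(cv2.findContours(wh.astype(np.uint8),0,2)[0],key=cv2.contourArea)
e2=cv2.fitEllipse(cv2.convexHull(c2)); print('bezel',e2,ray(C,*e2[0],76),'z',np.percentile(P[wh][:,2],[10,50,90]))
rm=((H<8)|(H>172))&(S>120)&(V>60); gm=(H>50)&(H<80)&(S>120)&(V>40)
for n,m in(('red',rm),('green',gm)):
    m=m&roi; vv,uu=np.nonzero(m); W=np.array([ray(C,u,v,74) for u,v in zip(uu,vv)])[:,:2]
    w,vec=np.linalg.eigh(np.cov(W.T)); print(n,len(uu),W.mean(0),np.degrees(np.arctan2(vec[1,1],vec[0,1]))%180)
bl=(d>0)&(P[...,2]>72)&(P[...,2]<76)&(H>95)&(H<125); print('plate z',np.median(P[bl][:,2]))
mat=(P[...,2]<8)&(d>0); print('bench z',np.median(P[mat][:,2]))
```

```text
brass ell ((284.38580322265625, 205.73936462402344), (49.76849365234375, 51.02033233642578), 93.04693603515625)
68 [528.14050959  75.82233193  68.        ]
76 [526.51467188  77.3845713   76.        ]
80 [525.70175303  78.16569098  80.        ]
slot px 73 284.6575342465753 205.95890410958904
slot centre [526.79420753  77.39470292]
slot ang 74.44587998102261 [ 2.51727481 19.10740101]
disc z [78.35890999 79.61174739 80.51760139] slot z 74.33425181865141
bezel ((284.0113220214844, 204.8324432373047), (68.14068603515625, 75.66985321044922), 94.5356674194336) [525.77019169  77.70612046  76.        ] z [69.45993343 76.15354304 77.28423448]
red 87 [527.1276743   78.41703022] 75.41620150496018
green 83 [524.79541748  77.70421173] 165.52269599986906
plate z 74.53033405772578
bench z 1.079176003101395
```

Call:
{"fn": "play_rows", "kwargs": {
  "moves": [
    [[-0.039, 0.03, -0.002, 0, 0, 0, 0], [-0.078, 0.061, -0.004, 0, 0, 0, 0], [-0.117, 0.091, -0.006, 0, 0, 0, 0], [-0.156, 0.122, -0.008, 0, 0, 0, 0], [-0.195, 0.152, -0.01, 0, 0, 0, 0], [-0.225, 0.175, -0.01, 0, 0, 0, 0], [-0.2345, 0.183, -0.01, 0, 0, 0, 0], [-0.2345, 0.183, -0.01, 0, 0, 0, 0]]
  ]
}}

```text
clock: 2.82
position: [483.0, -211.1, 225.1]
ee_rot: [[0.707, 0.707, -0.001], [0.707, -0.707, 0.0], [-0.001, -0.001, -1.0]]
ft_force: [-0.4, 0.7, -0.6]
width: 0.998
```

Run:
```python
from h import *
s=observe(); print(s['position'],yaw(),np.abs(s['joint_velocities']).max(),s['ft_force'])
im,d=read_camera('wrist'); save('wkey.png',im); np.savez('pics/wkey.npz',im=im,d=d,pos=s['position'],rot=s['ee_rot'])
C=cam('wrist',s);print(proj(C,[483,-212,100]))
```

```text
[ 483.03034213 -211.06383361  225.14464041] 44.98185369152282 0.02139775016408335 [-0.40357449  0.74656798 -0.59502756]
[282.33264843 201.33798766]
```

View pics/wkey.png

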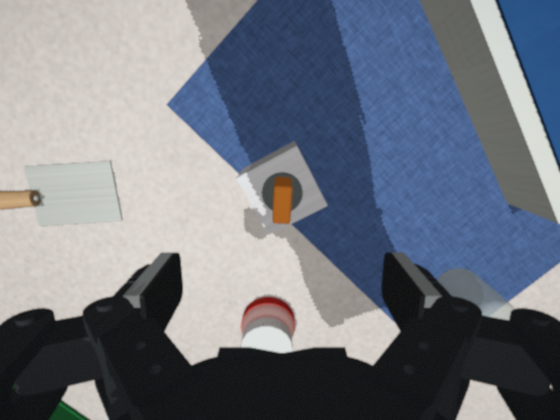

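The key's orange top face is at about (282,201), with its narrow axis along the image's horizontal, matching the jaws. The stand is at (283,187).

Run:
```python
from h import *
f=np.load('pics/wkey.npz'); im,d=f['im'],f['d']; st=dict(position=f['pos'],ee_rot=f['rot']); C=cam('wrist',st); P=cloud(C,d)
hsv=cv2.cvtColor(im,cv2.COLOR_RGB2HSV); H,S,V=[hsv[...,i] for i in range(3)]
o=(H<18)&(S>150)&(V>60); o[:, :250]=0;o[:,320:]=0;o[:150]=0;o[240:]=0
print(V[o].min(),np.percentile(V[o],[10,50,90]),np.percentile(P[o][:,2],[5,50,95]))
t=o&(P[...,2]>96)
for nm,m,z in(('all',o,100),('top',t,100)):
    W=np.array([ray(C,u,v,z)[:2] for v,u in np.argwhere(m)],np.float32)
    r=cv2.minAreaRect(W); print(nm,len(W),r,W.mean(0))
s=(abs(P[...,2]-55)<3)&(d>0)&~o; s[:, :220]=0;s[:,350:]=0;s[:130]=0;s[260:]=0
pts=np.argwhere(s)[:,::-1].astype(np.float32)
W=np.array([ray(C,u,v,55)[:2] for u,v in pts],np.float32); print('stand',cv2.minAreaRect(W),np.median(P[s][:,2]))
dk=(P[...,2]>57)&(P[...,2]<64)&(S<120)&(V<120)&~o; dk[:, :250]=0;dk[:,320:]=0;dk[:160]=0;dk[230:]=0
c=max(cv2.findContours(dk.astype(np.uint8),0,2)[0],key=cv2.contourArea);e=cv2.fitEllipse(cv2.convexHull(c));print('collar',e,ray(C,*e[0],60))
save('wkeyc.png',cv2.resize(im[130:260,220:350],None,fx=4,fy=4,interpolation=cv2.INTER_CUBIC))
```

```text
99 [112. 166. 167.] [ 73.76950765 100.19244396 101.46568829]
all 777 ((482.0401306152344, -211.40151977539062), (13.559345245361328, 35.10641098022461), 44.556949615478516) [ 481.87018 -211.4006 ]
top 647 ((482.8456115722656, -212.21961975097656), (13.559338569641113, 32.81024932861328), 44.55683135986328) [ 483.80563 -213.49988]
stand ((484.7319030761719, -214.97308349609375), (60.122432708740234, 60.47823715209961), 72.84308624267578) 55.524547064752824
collar ((281.7147521972656, 192.41256713867188), (39.711761474609375, 40.5809326171875), 99.04200744628906) [ 484.47026623 -214.21705089   60.        ]
```

View pics/wkeyc.png

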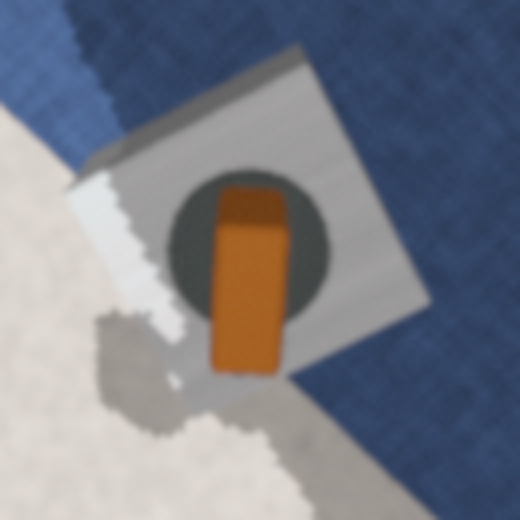

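Run:
```python
from h import *
f=np.load('pics/wkey.npz'); im,d=f['im'],f['d']; st=dict(position=f['pos'],ee_rot=f['rot']); C=cam('wrist',st)
hsv=cv2.cvtColor(im,cv2.COLOR_RGB2HSV); H,S,V=[hsv[...,i] for i in range(3)]
o=(H<18)&(S>140)&(V>140); o[:, :250]=0;o[:,320:]=0;o[:150]=0;o[240:]=0
W=np.array([ray(C,u,v,100)[:2] for v,u in np.argwhere(o)],np.float32)
r=cv2.minAreaRect(W); print(len(W),r,W.mean(0)); w,v=np.linalg.eigh(np.cov(W.T)); a=np.degrees(np.arctan2(v[1,1],v[0,1]))%180;print('keyx',a, 'jaw yaw',a-90)
c=r[0]; go([c[0],c[1],92],a-90); go([c[0],c[1],130],a-90)
```

```text
602 ((484.4483642578125, -214.12684631347656), (12.687393188476562, 28.340965270996094), 41.50681686401367) [ 484.35233 -214.02217]
keyx 131.3460605336004 jaw yaw 41.346060533600394
shift m [-0.0015  0.0036  0.1331] rot [-0.001   0.0006  0.0643] dist 0.1331576756375383 clock 2.875 f [0.05 1.3  0.63] w 1.0007495692486044
shift m [-0.0015  0.0036  0.0951] rot [-0.001   0.0006  0.0643] dist 0.09517931794921755 clock 2.875 f [0.05 1.3  0.63] w 1.0007495692486044
```

Call:
{"fn": "play_rows", "kwargs": {
  "moves": [
    [[-0.0015, 0.0036, 0.025, 0, 0, 0.064, 0], [-0.0015, 0.0036, 0.06, 0, 0, 0.064, 0], [-0.0015, 0.0036, 0.095, 0, 0, 0.064, 0], [-0.0015, 0.0036, 0.12, 0, 0, 0.064, 0], [-0.0015, 0.0036, 0.133, 0, 0, 0.064, 0], [-0.0015, 0.0036, 0.133, 0, 0, 0.064, 0]]
  ]
}}

```text
clock: 3.62
position: [484.2, -212.9, 91.6]
ee_rot: [[0.75, 0.662, -0.002], [0.662, -0.75, 0.001], [-0.001, -0.002, -1.0]]
ft_force: [-0.0, 0.1, 0.4]
width: 0.998
```

Run:
```python
from h import *
s=observe(); print(s['position'],yaw(),s['ft_force'])
go([484.4,-214.1,92],41.35)
```

```text
[ 484.21594559 -212.90043405   91.63941431] 41.44740113730308 [-0.03857026  0.07580666  0.43529704]
shift m [-0.0007  0.001  -0.0004] rot [-0.0024  0.001   0.0017] dist 0.001266039701195121 clock 3.625 f [-0.04  0.08  0.44] w 0.997525003329104
```

Call:
{"fn": "play_rows", "kwargs": {
  "moves": [
    [[-0.001, 0.001, -0.0004, -0.002, 0.001, 0, 0], [-0.001, 0.001, -0.0004, -0.002, 0.001, 0, 0.4], [-0.001, 0.001, -0.0004, -0.002, 0.001, 0, 1], [-0.001, 0.001, -0.0004, -0.002, 0.001, 0, 1], [-0.001, 0.001, -0.0004, -0.002, 0.001, 0, 1], [-0.001, 0.001, -0.0004, -0.002, 0.001, 0, 1], [-0.001, 0.001, -0.0004, -0.002, 0.001, 0, 1], [-0.001, 0.001, -0.0004, -0.002, 0.001, 0, 1]]
  ]
}}

```text
clock: 4.62
position: [484.4, -214.5, 92.3]
ee_rot: [[0.75, 0.662, 0.0], [0.662, -0.75, -0.0], [0.0, 0.0, -1.0]]
ft_force: [-0.4, -0.5, 3.8]
width: 0.158
```

Run:
```python
from h import *
s=observe(); print(s['position'],yaw(),s['ft_force'],s['torque'],s['width'],s['ee_rot'][:,2])
im,d=read_camera('wrist'); save('wgrip.png',im)
```

```text
[ 484.3688266  -214.4707179    92.27161953] 41.44361704329429 [-0.38394663 -0.51148407  3.81171929] [0.01174308 0.03038931 0.00503629] 0.15798768887565792 [ 1.49882710e-04 -1.43621614e-05 -9.99999989e-01]
```

View pics/wgrip.png

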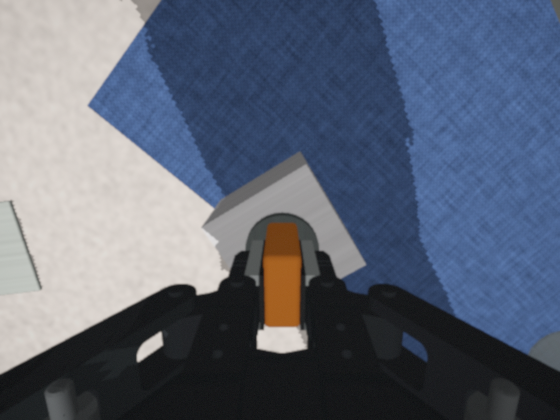

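Gripped: the opening is 13.4 mm and the key is centred. Lifting.

Call:
{"fn": "play_rows", "kwargs": {
  "moves": [
    [[0, 0, -0.015, 0, 0, 0, 1], [0, 0, -0.04, 0, 0, 0, 1], [0, 0, -0.075, 0, 0, 0, 1], [0, 0, -0.105, 0, 0, 0, 1], [0, 0, -0.12, 0, 0, 0, 1], [0, 0, -0.12, 0, 0, 0, 1]]
  ]
}}

```text
clock: 5.42
position: [484.8, -214.7, 213.2]
ee_rot: [[0.75, 0.662, 0.002], [0.662, -0.75, -0.001], [0.001, 0.002, -1.0]]
ft_force: [-0.1, -0.1, -1.4]
width: 0.155
```

Run:
```python
from h import *
s=observe(); print(s['position'],yaw(),s['ft_force'],s['torque'],s['width'])
go([526,78,200],165.4)
```

```text
[ 484.82939751 -214.69100366  213.17416946] 41.44543740656381 [-0.08284023 -0.12302961 -1.38099741] [0.00479938 0.00397794 0.00092059] 0.15501980401055615
shift m [ 0.2246 -0.1922  0.013 ] rot [ 1.9000e-03  1.3000e-03 -2.1634e+00] dist 0.2958658494515363 clock 5.425 f [-0.08 -0.12 -1.38] w 0.15501980401055615
```

Call:
{"fn": "play_rows", "kwargs": {
  "moves": [
    [[0.018, -0.015, 0, 0, 0, -0.17, 1], [0.036, -0.031, 0, 0, 0, -0.34, 1], [0.056, -0.048, 0, 0, 0, -0.51, 1], [0.075, -0.064, 0, 0, 0, -0.68, 1], [0.094, -0.08, 0, 0, 0, -0.85, 1], [0.112, -0.096, 0, 0, 0, -1.02, 1], [0.131, -0.112, 0, 0, 0, -1.19, 1], [0.15, -0.128, 0, 0, 0, -1.36, 1]]
  ]
}}

```text
clock: 6.42
position: [511.6, -18.6, 211.3]
ee_rot: [[-0.495, 0.869, -0.001], [0.869, 0.495, -0.001], [0.0, -0.001, -1.0]]
ft_force: [0.4, -0.5, -2.3]
width: 0.155
```

Run:
```python
from h import *
s=observe(); print(s['position'],yaw(),s['ft_force'],s['torque'],s['width'])
go([526,78,200],165.4)
```

```text
[511.55059649 -18.61408974 211.34988348] 119.68870351313002 [ 0.3992433  -0.47220757 -2.26137094] [ 0.01001124 -0.02242515 -0.02206082] 0.15454596291640194
shift m [0.0768 0.0604 0.0113] rot [-1.200e-03 -5.000e-04 -7.978e-01] dist 0.0983457546235545 clock 6.425 f [ 0.4  -0.47 -2.26] w 0.15454596291640194
```

Call:
{"fn": "play_rows", "kwargs": {
  "moves": [
    [[0.016, 0.012, 0.002, 0, 0, -0.17, 1], [0.032, 0.025, 0.004, 0, 0, -0.34, 1], [0.048, 0.038, 0.007, 0, 0, -0.51, 1], [0.064, 0.05, 0.009, 0, 0, -0.68, 1], [0.077, 0.06, 0.011, 0, 0, -0.798, 1], [0.077, 0.06, 0.011, 0, 0, -0.798, 1], [0.077, 0.06, 0.011, 0, 0, -0.798, 1]]
  ]
}}

```text
clock: 7.3
position: [524.8, 77.5, 199.4]
ee_rot: [[-0.967, 0.254, -0.003], [0.254, 0.967, -0.001], [0.002, -0.002, -1.0]]
ft_force: [-0.9, -0.3, -0.4]
width: 0.153
```

Run:
```python
from h import *
s=observe(); print(s['position'],yaw(),s['ft_force'],s['torque'],s['width'])
for n in ['wrist','side','scene']:
    im,d=read_camera(n); save(n+'2.png',im); np.savez(f'pics/{n}2.npz',im=im,d=d,pos=s['position'],rot=s['ee_rot'])
    if n!='wrist':
        C=cam(n); u,v=proj(C,[526,78,110]).astype(int); print(n,u,v)
        save(n+'2c.png',cv2.resize(im[v-60:v+60,u-60:u+60],None,fx=4.5,fy=4.5,interpolation=cv2.INTER_CUBIC))
go([526,78,200],165.4)
```

```text
[524.83649866  77.50715386 199.38732121] 165.29509646926306 [-0.8653767  -0.32251464 -0.41056646] [-0.00316813 -0.01149589  0.02087885] 0.15286111273257513
side 275 198
scene 312 229
shift m [-0.0005  0.0008  0.0001] rot [-0.0012 -0.0012 -0.0016] dist 0.0009495495080060957 clock 7.45 f [ 0.64 -0.34 -2.  ] w 0.15762166504798605
```

View pics/wrist2.png

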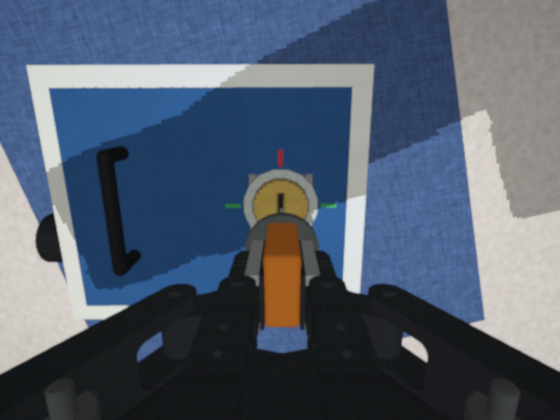

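View pics/side2c.png

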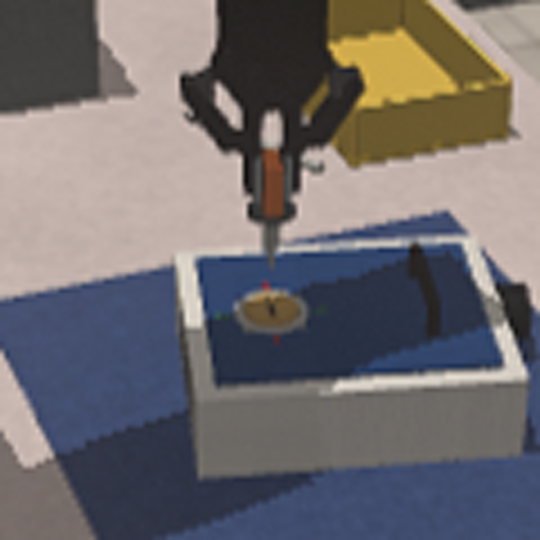

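View pics/scene2c.png

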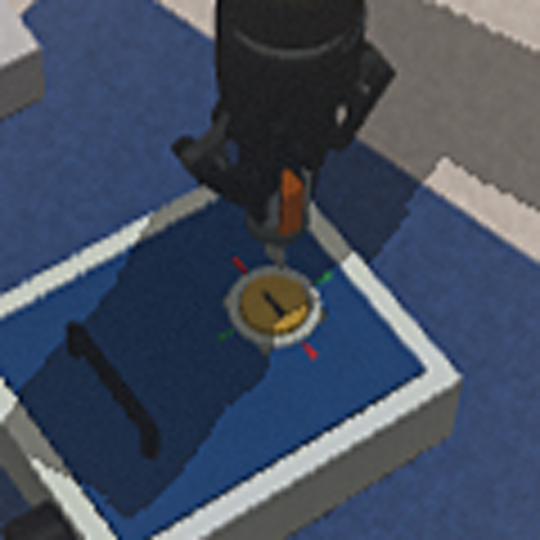

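Run:
```python
from h import *
f=np.load('pics/wrist2.npz'); im,d=f['im'],f['d']; st=dict(position=f['pos'],ee_rot=f['rot']); C=cam('wrist',st); P=cloud(C,d)
hsv=cv2.cvtColor(im,cv2.COLOR_RGB2HSV); H,S,V=[hsv[...,i] for i in range(3)]
roi=np.zeros(d.shape,bool); roi[140:225,215:350]=1
R=st['ee_rot'];p=st['position']
def T(W): return (np.array(W)-p)@R
br=(H>12)&(H<35)&(S>90)&(V>40)&roi
g=cv2.cvtColor(im,cv2.COLOR_RGB2GRAY)
print(g[192:216:2,272:292])
g=g.astype(float)
for v in range(196,212,3):
    w=np.clip(60-g[v,270:294],0,None); u=(w*np.arange(270,294)).sum()/w.sum(); print(v,round(u,2),T(ray(C,u,v,79.3))[:2])
c=max(cv2.findContours(br.astype(np.uint8),0,2)[0],key=cv2.contourArea).reshape(-1,2); top=c[c[:,1]<205]
W=np.array([ray(C,u,v,79.3) for u,v in top.astype(float)]);W=T(W)[:,:2]
A=np.c_[2*W,np.ones(len(W))];s=np.linalg.lstsq(A,(W**2).sum(1),rcond=None)[0];print('disc centre tool',s[:2],'r',np.sqrt(s[2]+s[0]**2+s[1]**2))
for n,m in (('red',((H<8)|(H>172))&(S>120)&(V>60)),('green',(H>50)&(H<85)&(S>110)&(V>40))):
    m=m&roi; vv,uu=np.nonzero(m)
    for sel in ((uu<281),(uu>=281)):
        if sel.sum()>4: print(n,sel.sum(),T(ray(C,uu[sel].mean(),vv[sel].mean(),74.5))[:2])
print('prev lock est in tool',T([526,78,79])[:2])
# orange grip top centre in tool x
o=(H<18)&(S>140)&(V>60); o[:220]=0;o[330:]=0
for v in range(260,325,12):
    uu=np.nonzero(o[v])[0]; u=uu.mean(); q=T(ray(C,u,v,199.4-79.3+87)); print(v,uu.min(),uu.max(),q[:2])
```

```text
[[122 122 121 117 111 107 102 100  99 100  99 103 107 114 119 120 122 121
  121 121]
 [121 120 118 114 104  84  61  43  40  41  47  70  93 107 115 119 119 120
  120 119]
 [119 120 117 114 103  82  50  31  24  27  36  65  94 108 115 119 118 119
  118 118]
 [118 119 117 112 102  81  51  31  28  24  38  65  92 108 115 117 117 118
  117 119]
 [117 117 116 112 102  80  52  31  25  26  44  75  97 109 115 116 117 116
  117 118]
 [117 117 115 110 101  80  51  31  24  25  45  74  96 107 113 115 116 116
  115 116]
 [121 121 120 113 102  80  52  30  27  26  42  76  99 111 118 120 120 119
  119 119]
 [123 122 121 115 104  82  53  32  26  29  41  73  98 112 118 121 121 122
  122 122]
 [121 122 120 114 104  82  52  47  62  69  74  86 101 112 119 121 122 122
  122 122]
 [124 124 123 115 106  82  55  58  79  89  92  92 102 112 120 123 124 124
  123 124]
 [119 117 110 103  92  72  50  51  67  73  71  75  83  93  99 103 107 110
  112 116]
 [ 71  65  57  55  52  49  48  47  48  47  46  48  47  49  50  49  53  56
   59  67]]
196 280.24 [-2.00078618 -7.79429547]
199 280.24 [-2.00497811 -5.51601248]
202 280.15 [-2.0807317  -3.22689141]
205 280.17 [-2.06416493 -0.92666651]
208 278.62 [-3.2226507   1.38323842]
211 278.25 [-3.50440515  3.70531511]
disc centre tool [-2.39248041 -5.32907516] r 15.706114629607
red 32 [ -2.51525125 -35.47214067]
red 16 [ -1.42301503 -35.47122011]
green 62 [-38.12604378   0.71859874]
green 53 [34.26453679  0.65636647]
prev lock est in tool [-1.28932105  1.00105693]
260 262 301 [ -0.93112882 -15.93235891]
272 263 300 [ -0.93487315 -11.20770777]
284 263 300 [-0.93869429 -6.38612149]
296 264 300 [-0.75741305 -1.46423971]
308 264 300 [-0.75945565  3.56040795]
320 264 299 [-0.95064306  8.69102747]
```

Run:
```python
from h import *
s=observe(); print(s['position'],np.abs(s['joint_velocities']).max())
go([526.3,78.0,164.5],165.4)
```

```text
[525.33414079  77.33005048 200.09717726] 0.004488541087161576
shift m [-0.0008  0.0009  0.0356] rot [-0.0012 -0.0012 -0.0016] dist 0.035616579637271426 clock 7.45 f [ 0.64 -0.34 -2.  ] w 0.15762166504798605
```

Call:
{"fn": "play_rows", "kwargs": {
  "moves": [
    [[-0.0008, 0.0009, 0.012, -0.001, -0.001, -0.002, 1], [-0.0008, 0.0009, 0.024, -0.001, -0.001, -0.002, 1], [-0.0008, 0.0009, 0.032, -0.001, -0.001, -0.002, 1], [-0.0008, 0.0009, 0.0355, -0.001, -0.001, -0.002, 1], [-0.0008, 0.0009, 0.0355, -0.001, -0.001, -0.002, 1], [-0.0008, 0.0009, 0.0355, -0.001, -0.001, -0.002, 1], [-0.0008, 0.0009, 0.0355, -0.001, -0.001, -0.002, 1]]
  ]
}}

```text
clock: 8.32
position: [526.6, 78.0, 165.0]
ee_rot: [[-0.968, 0.252, 0.0], [0.252, 0.968, 0.0], [-0.0, 0.0, -1.0]]
ft_force: [-0.3, -0.1, -0.9]
width: 0.156
```

Run:
```python
from h import *
s=observe(); print(s['position'],yaw(),s['ft_force'],s['torque'],s['width'])
for n in ['wrist','side','scene']:
    s=observe(); print(s['position'],np.abs(s['joint_velocities']).max())
    im,d=read_camera(n); save(n+'3.png',im); np.savez(f'pics/{n}3.npz',im=im,d=d,pos=s['position'],rot=s['ee_rot'])
    if n!='wrist':
        C=cam(n); u,v=proj(C,[526,78,90]).astype(int); print(n,u,v)
        save(n+'3c.png',cv2.resize(im[v-25:v+25,u-30:u+30],None,fx=10,fy=10,interpolation=cv2.INTER_CUBIC))
    else: save('wrist3c.png',cv2.resize(im[150:230,230:330],None,fx=7,fy=7,interpolation=cv2.INTER_CUBIC))
```

```text
[526.57864722  78.03765732 164.99332427] 165.42253270309038 [-0.26513172 -0.07900418 -0.94546384] [0.06491813 0.03946756 0.04798539] 0.15647109647756313
[526.57864722  78.03765732 164.99332427] 0.0019730748293985897
[526.53827445  78.01309758 164.93466055] 0.0026999021683335564
side 275 203
[526.49023477  78.01139256 164.89173609] 0.0022170823182297746
scene 311 233
```

View pics/wrist3c.png

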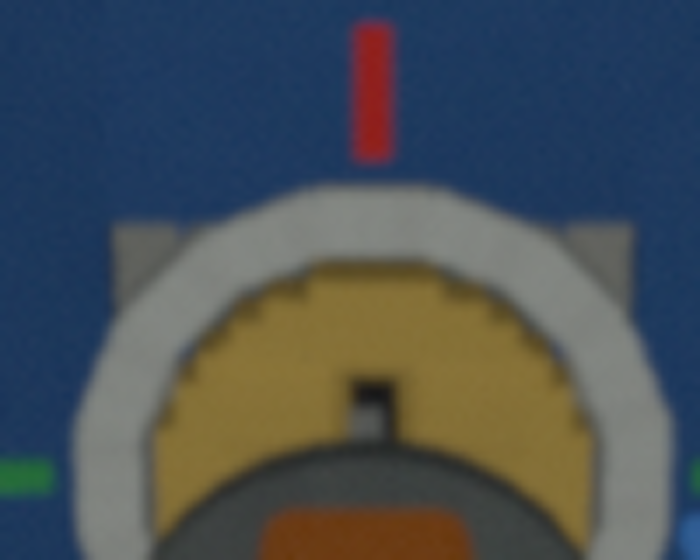

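View pics/side3c.png

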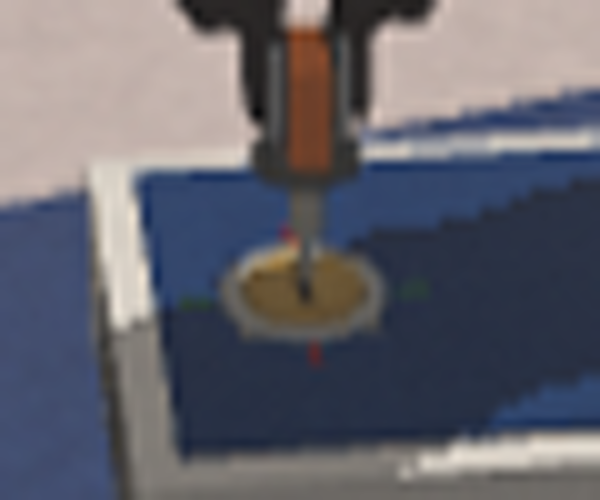

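View pics/scene3c.png

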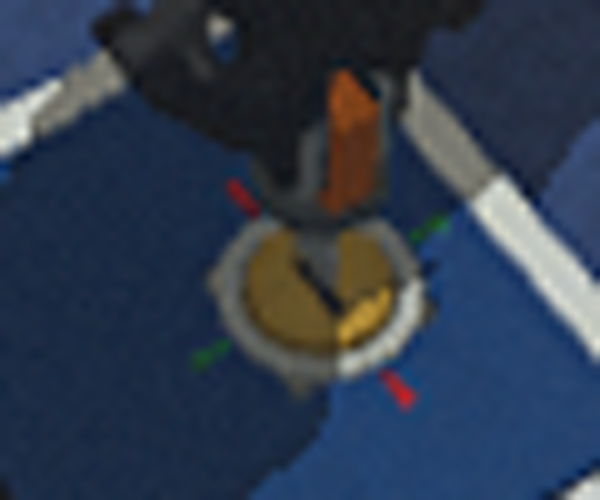

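The wrist crop shows the blade (u≈282.4) inside the slot's outline (centre u≈283.4), about 0.7 mm off. The side and scene views agree with near alignment. Checking the other axis with the green marks.

Run:
```python
from h import *
f=np.load('pics/wrist3.npz'); im,d=f['im'],f['d']; st=dict(position=f['pos'],ee_rot=f['rot']); C=cam('wrist',st); P=cloud(C,d)
hsv=cv2.cvtColor(im,cv2.COLOR_RGB2HSV); H,S,V=[hsv[...,i] for i in range(3)]
R=st['ee_rot'];p=st['position']
T=lambda W:(np.array(W)-p)@R
roi=np.zeros(d.shape,bool); roi[140:235,205:355]=1
for n,m in (('red',((H<8)|(H>172))&(S>150)&(V>100)),('green',(H>50)&(H<85)&(S>110)&(V>40))):
    m=m&roi
    if n=='red': m[180:]=0
    vv,uu=np.nonzero(m)
    for sel in ((uu<282),(uu>=282)) if n=='green' else (uu>0,):
        print(n,sel.sum(),uu[sel].mean(),vv[sel].mean(),T(ray(C,uu[sel].mean(),vv[sel].mean(),74.3))[:2])
br=(H>12)&(H<35)&(S>90)&(V>40)&roi; print('disc z',np.median(P[br][:,2]))
bez=(S<60)&(V>80)&roi; print('bez z',np.median(P[bez&(P[...,2]>74)][:,2]))
# blade x and slot x from gray gradient
g=cv2.cvtColor(im,cv2.COLOR_RGB2GRAY); print(g[202:214,276:292])
# side-visible blade front end and slot front end
print('slot end row ->',T(ray(C,283.4,204.3,79.3)),'blade end ->',T(ray(C,282.4,207.5,165-79.3)))
print('collar front', [T(ray(C,282,v,165-79.3+47))[:2] for v in (213,214)])
o=(H<18)&(S>140)&(V>60); print('grip top rows',np.nonzero(o[:,282])[0][[0,-1]],[T(ray(C,282,v,165-79.3+87))[1] for v in (231,327)])
```

```text
red 88 282.89772727272725 162.8068181818182 [ -0.14059317 -36.59965757]
green 87 227.49425287356323 217.8735632183908 [-36.49361762  -0.33949479]
green 72 337.5 217.5 [35.68871739 -0.57178023]
disc z 79.6105677717658
bez z 76.37541932801234
[[114 111 108 106 103 103 104 104 104 105 105 106 107 111 114 114]
 [114 108 103  95  89  85  86  87  87  88  93  98 104 110 112 113]
 [112 106  98  87  68  58  56  57  57  62  75  93 101 106 112 112]
 [111 107  99  85  58  39  32  32  33  40  64  89  99 107 111 113]
 [111 106  98  84  58  34  28  25  25  35  62  87 100 106 110 112]
 [111 105  98  86  64  45  41  41  36  36  61  87  99 105 110 112]
 [110 104  97  90  77  68  65  64  52  40  58  85  97 105 109 110]
 [110 104  98  92  86  82  82  78  63  46  58  83  96 105 109 111]
 [111 103  98  94  88  87  85  82  66  46  57  85  97 105 109 112]
 [108 102  94  91  87  84  81  80  64  48  56  82  95 103 110 110]
 [ 94  88  83  77  73  70  67  66  57  46  52  74  85  95 101 104]
 [ 70  65  60  55  52  51  48  49  44  41  45  55  63  75  80  86]]
slot end row -> [  0.17030548 -10.94557848  85.69178898] blade end -> [ -0.47301993 -10.66799265  79.29212934]
collar front [array([ -0.7320796 , -21.41872853]), array([ -0.73227863, -20.92659755])]
grip top rows [155 325] [np.float64(-26.985242324484293), np.float64(11.757034615585386)]
```

Run:
```python
from h import *
s=observe(); print(s['position'],s['ft_force'],s['torque'],yaw())
```

```text
[526.4343677   77.99603459 164.83419135] [-0.0389359   0.21404244 -0.9668848 ] [ 0.0336811   0.05846808 -0.00362483] 165.4240323315107
```

Call:
{"fn": "play_rows", "kwargs": {
  "moves": [
    [[0.0007, 0.0012, 0, 0, 0, 0, 1], [0.0007, 0.0012, 0.002, 0, 0, 0, 1], [0.0007, 0.0012, 0.004, 0, 0, 0, 1], [0.0007, 0.0012, 0.0045, 0, 0, 0, 1], [0.0007, 0.0012, 0.0045, 0, 0, 0, 1]]
  ]
}}

```text
clock: 9.1
position: [526.0, 79.3, 160.2]
ee_rot: [[-0.968, 0.252, -0.0], [0.252, 0.968, -0.0], [-0.0, -0.0, -1.0]]
ft_force: [0.1, -0.0, -1.5]
width: 0.155
```

Run:
```python
from h import *
s=observe(); print(s['position'],yaw(),s['ft_force'],s['torque'])
im,d=read_camera('wrist'); save('wrist4c.png',cv2.resize(im[170:230,240:325],None,fx=9,fy=9,interpolation=cv2.INTER_CUBIC))
g=cv2.cvtColor(im,cv2.COLOR_RGB2GRAY); print(g[202:220:2,274:294])
s=observe(); print(s['position'],s['ft_force'])
```

```text
[525.98599528  79.31847901 160.22137802] 165.4217643045828 [ 0.13522434 -0.00357738 -1.54483465] [-0.03347852 -0.02872935 -0.04032348]
[[115 113 110 108 107 107 106 107 106 105 105 107 106 110 112 114 114 115
  115 114]
 [113 111 105  97  82  70  66  67  68  68  72  84  94 103 110 114 115 114
  115 115]
 [113 108 103  94  70  45  27  25  26  25  40  69  91 103 108 112 113 113
  113 112]
 [113 108 103  93  72  52  60  64  66  65  63  78  92 102 109 111 112 112
  113 112]
 [112 108 102  92  72  62  76  84  86  82  76  88  97 102 108 110 111 111
  111 110]
 [101  94  88  77  62  52  63  69  67  65  65  74  82  85  93 100 103 107
  108 109]
 [ 53  50  48  49  45  43  44  45  42  45  43  45  46  48  50  53  53  60
   66  75]
 [ 55  58  58  59  63  61  61  61  61  61  59  59  59  59  56  57  55  54
   51  47]
 [ 63  65  66  65  65  64  64  63  62  63  64  63  62  64  65  63  63  65
   63  62]]
[526.04155979  79.33282527 160.29619102] [-1.17612221  0.57007723 -1.37587176]
```

View pics/wrist4c.png

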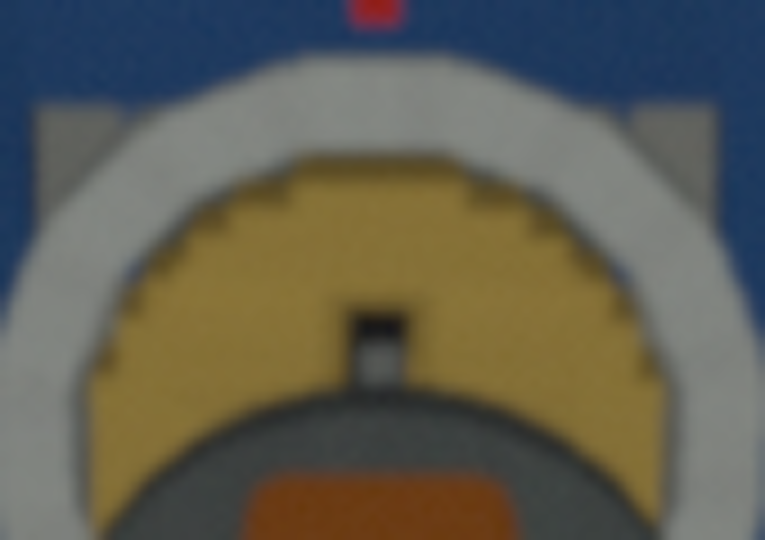

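The blade is now centred in the slot to about 0.3 mm, with its front end about 2 mm inside the slot's end. Descending in small steps.

Call:
{"fn": "play_rows", "kwargs": {
  "moves": [
    [[0, 0, 0.0015, 0, 0, 0, 1], [0, 0, 0.003, 0, 0, 0, 1], [0, 0, 0.004, 0, 0, 0, 1], [0, 0, 0.004, 0, 0, 0, 1]]
  ]
}}

```text
clock: 9.65
position: [525.9, 79.3, 156.2]
ee_rot: [[-0.968, 0.252, -0.0], [0.252, 0.968, -0.0], [0.0, -0.0, -1.0]]
ft_force: [0.1, -0.5, -2.1]
width: 0.154
```

Run:
```python
from h import *
s=observe(); print(s['position'],yaw(),s['ft_force'],s['torque'],s['clock'])
```

```text
[525.94684619  79.3224196  156.15975482] 165.42089089516008 [ 0.13601876 -0.48343374 -2.06033254] [ 0.00762342 -0.00298773  0.03272861] 9.65
```

Call:
{"fn": "play_rows", "kwargs": {
  "moves": [
    [[0, 0, 0.001, 0, 0, 0, 1], [0, 0, 0.002, 0, 0, 0, 1], [0, 0, 0.0025, 0, 0, 0, 1], [0, 0, 0.003, 0, 0, 0, 1]]
  ]
}}

```text
clock: 10.15
position: [525.9, 79.3, 153.1]
ee_rot: [[-0.968, 0.252, -0.0], [0.252, 0.968, -0.0], [0.0, -0.0, -1.0]]
ft_force: [0.3, -0.2, -0.8]
width: 0.157
```

Call:
{"fn": "play_rows", "kwargs": {
  "moves": [
    [[0, 0, 0.0005, 0, 0, 0, 1], [0, 0, 0.0008, 0, 0, 0, 1]]
  ]
}}

```text
clock: 10.4
position: [526.0, 79.4, 152.4]
ee_rot: [[-0.968, 0.252, -0.0], [0.252, 0.968, -0.0], [0.0, -0.0, -1.0]]
ft_force: [-0.2, 0.3, 1.1]
width: 0.154
```

Call:
{"fn": "play_rows", "kwargs": {
  "moves": [
    [[0, 0, 0.0005, 0, 0, 0, 1], [0, 0, 0.0008, 0, 0, 0, 1]]
  ]
}}

```text
clock: 10.65
position: [526.1, 79.3, 151.9]
ee_rot: [[-0.968, 0.252, 0.0], [0.252, 0.968, 0.0], [-0.0, 0.0, -1.0]]
ft_force: [-2.1, -0.4, 3.9]
width: 0.153
```

Run:
```python
from h import *
s=observe(); print(s['position'],yaw(),s['ft_force'],s['torque'],s['clock'])
```

```text
[526.05847079  79.33459861 151.94129566] 165.41825833289693 [-2.08974435 -0.38574704  3.93450266] [-0.08465557  0.38473201  0.02451042] 10.65
```

Call:
{"fn": "play_rows", "kwargs": {
  "moves": [
    [[0.0003, 0, 0.0005, 0, 0, 0, 1], [0.0003, 0, 0.001, 0, 0, 0, 1]]
  ]
}}

```text
clock: 10.9
position: [526.0, 79.4, 151.3]
ee_rot: [[-0.968, 0.252, 0.001], [0.252, 0.968, -0.0], [-0.001, 0.0, -1.0]]
ft_force: [-1.3, -1.1, 5.7]
width: 0.153
```

Run:
```python
from h import *
s=observe(); print(s['position'],yaw(),s['ft_force'],s['torque'],s['clock'])
```

```text
[526.01523308  79.39206084 151.31682149] 165.41904633419944 [-1.26214298 -1.07474967  5.72982131] [-0.17307286  0.4063744   0.02939301] 10.9
```

Call:
{"fn": "play_rows", "kwargs": {
  "moves": [
    [[0.0003, 0, 0.0008, 0, 0, 0, 1], [0.0003, 0, 0.0013, 0, 0, 0, 1], [0.0003, 0, 0.0013, 0, 0, 0, 1]]
  ]
}}

```text
clock: 11.28
position: [526.0, 79.4, 150.7]
ee_rot: [[-0.968, 0.252, 0.002], [0.252, 0.968, -0.0], [-0.002, 0.0, -1.0]]
ft_force: [-2.3, -0.7, 8.2]
width: 0.153
```

Run:
```python
from h import *
s=observe(); print(s['position'],yaw(),s['ft_force'],s['torque'],s['clock'])
```

```text
[525.97979449  79.40469734 150.65032299] 165.41676404523056 [-2.33333129 -0.72097618  8.22831215] [-0.24191228  0.64105751  0.00449815] 11.275
```

Call:
{"fn": "play_rows", "kwargs": {
  "moves": [
    [[0.0004, 0, 0.0008, 0, 0, 0, 1], [0.0004, 0, 0.0013, 0, 0, 0, 1], [0.0004, 0, 0.0015, 0, 0, 0, 1]]
  ]
}}

```text
clock: 11.65
position: [526.0, 79.5, 150.1]
ee_rot: [[-0.968, 0.252, 0.003], [0.252, 0.968, -0.0], [-0.003, 0.0, -1.0]]
ft_force: [-2.8, -2.0, 10.1]
width: 0.157
```

Run:
```python
from h import *
s=observe(); print(s['position'],yaw(),s['ft_force'],s['torque'],s['clock'])
print(s['ee_rot'])
```

```text
[525.96836314  79.46430704 150.09259415] 165.41611566995482 [-2.76278429 -2.01243185 10.09414673] [-0.30638273  0.82495987  0.02943074] 11.65
[[-9.67775954e-01  2.51795859e-01  2.92371053e-03]
 [ 2.51796098e-01  9.67780264e-01 -2.91868537e-04]
 [-2.90300064e-03  4.53715553e-04 -9.99995683e-01]]
```

Call:
{"fn": "play_rows", "kwargs": {
  "moves": [
    [[0.0003, 0, 0.0012, 0, 0.003, 0, 1], [0.0003, 0, 0.0015, 0, 0.003, 0, 1], [0.0003, 0, 0.0015, 0, 0.003, 0, 1]]
  ]
}}

```text
clock: 12.02
position: [526.1, 79.4, 149.7]
ee_rot: [[-0.968, 0.252, 0.001], [0.252, 0.968, 0.0], [-0.001, 0.001, -1.0]]
ft_force: [-2.8, -0.2, 11.9]
width: 0.159
```

Run:
```python
from h import *
s=observe(); print(s['position'],yaw(),s['ft_force'],s['torque'],s['clock'])
print(s['ee_rot'][:,2],Ro.from_matrix(s['ee_rot'].T@Rdown(yaw())).as_rotvec())
```

```text
[526.12539699  79.42612617 149.7280872 ] 165.4062599686065 [-2.77849707 -0.17614497 11.91150389] [-0.33043268  0.93408092 -0.00719852] 12.025
[ 1.36071733e-03  3.18736227e-04 -9.99999023e-01] [6.51303984e-04 1.23650670e-03 4.02670937e-07]
```

Call:
{"fn": "play_rows", "kwargs": {
  "moves": [
    [[0.0003, 0, 0.0011, 0, 0.0015, 0.07, 1], [0.0003, 0, 0.0011, 0, 0.0015, 0.15, 1], [0.0003, 0, 0.0011, 0, 0.0015, 0.22, 1]]
  ]
}}

```text
clock: 12.4
position: [526.7, 79.5, 149.9]
ee_rot: [[-0.888, 0.459, 0.002], [0.459, 0.888, 0.001], [-0.002, 0.002, -1.0]]
ft_force: [-1.7, 0.1, 11.2]
width: 0.154
```

```bash
cat > st.py <<'E'
from h import *
s=observe(); print(s['position'],yaw(),s['ft_force'],s['torque'],s['clock'])
print(s['ee_rot'][:,2],Ro.from_matrix(s['ee_rot'].T@Rdown(yaw())).as_rotvec(),'F tool',s['ee_rot'].T@(s['ft_force']-[0,0,-1.4]))
E
python3 st.py
```

```text
[526.73419549  79.51147994 149.93650302] 152.6694093629979 [-1.65430044  0.10181768 11.16150874] [-0.22748628  0.56127387  0.06469256] 12.4
[ 2.28091134e-03  8.13146955e-04 -9.99997068e-01] [1.76959867e-03 1.65296598e-03 1.46254391e-06] F tool [  1.49561569  -0.64684264 -12.56516243]
```

Call:
{"fn": "play_rows", "kwargs": {
  "moves": [
    [[0.0004, -0.0002, 0.0012, 0.0018, 0.0017, 0.08, 1], [0.0004, -0.0002, 0.0012, 0.0018, 0.0017, 0.18, 1], [0.0004, -0.0002, 0.0012, 0.0018, 0.0017, 0.28, 1], [0.0004, -0.0002, 0.0012, 0.0018, 0.0017, 0.38, 1]]
  ]
}}

```text
clock: 12.9
position: [527.0, 79.4, 149.9]
ee_rot: [[-0.652, 0.758, 0.002], [0.758, 0.652, 0.0], [-0.001, 0.001, -1.0]]
ft_force: [-2.5, -0.8, 11.9]
width: 0.153
```

```bash
python3 st.py
```

```text
[526.9591059   79.40510138 149.90939501] 130.70941797499898 [-2.50167786 -0.75828813 11.93600815] [-0.33428074  0.6794848   0.10558434] 12.9
[ 1.63009547e-03  1.93466607e-04 -9.99998653e-01] [1.36184030e-03 9.16533674e-04 6.24086386e-07] F tool [  1.04462555  -2.37274763 -13.34021485]
```

Call:
{"fn": "play_rows", "kwargs": {
  "moves": [
    [[0.0003, -0.0004, 0.0011, 0.0014, 0.001, 0.1, 1], [0.0003, -0.0004, 0.0011, 0.0014, 0.001, 0.2, 1], [0.0003, -0.0004, 0.0011, 0.0014, 0.001, 0.3, 1], [0.0003, -0.0004, 0.0011, 0.0014, 0.001, 0.4, 1], [0.0003, -0.0004, 0.0011, 0.0014, 0.001, 0.45, 1]]
  ]
}}

```text
clock: 13.52
position: [527.0, 79.2, 149.9]
ee_rot: [[-0.256, 0.967, 0.002], [0.967, 0.256, 0.0], [-0.0, 0.001, -1.0]]
ft_force: [-2.3, -2.1, 10.9]
width: 0.157
```

```bash
python3 st.py
```

```text
[527.00723215  79.22757998 149.94449134] 104.80864189431101 [-2.27964198 -2.06074314 10.94354758] [-0.28418293  0.79166019  0.02499001] 13.525
[ 1.51238332e-03  1.35034371e-04 -9.99998847e-01] [1.49666348e-03 2.56003501e-04 1.91575582e-07] F tool [ -1.4127979   -2.71215528 -12.34725931]
```

Call:
{"fn": "play_rows", "kwargs": {
  "moves": [
    [[0, -0.0004, 0.0012, 0.0015, 0, 0.1, 1], [0, -0.0004, 0.0012, 0.0015, 0, 0.2, 1], [0, -0.0004, 0.0012, 0.0015, 0, 0.3, 1], [0, -0.0004, 0.0012, 0.0015, 0, 0.38, 1]]
  ]
}}

```text
clock: 14.02
position: [527.0, 79.0, 149.8]
ee_rot: [[0.124, 0.992, 0.001], [0.992, -0.124, -0.0], [-0.0, 0.001, -1.0]]
ft_force: [-4.2, -1.3, 11.5]
width: 0.154
```

```bash
python3 st.py
```

```text
[527.03398781  79.01546287 149.84424921] 82.87652839059449 [-4.18605761 -1.34435755 11.50297953] [-0.31894155  0.87698002  0.02012394] 14.025
[ 1.33807930e-03 -2.46108394e-04 -9.99999074e-01] [1.35827078e-03 7.82762847e-05 5.31602033e-08] F tool [ -1.8540953   -3.96950607 -12.90823801]
```

Call:
{"fn": "play_rows", "kwargs": {
  "moves": [
    [[0, -0.0005, 0.0011, 0.0014, 0, 0.05, 1], [0, -0.0005, 0.0011, 0.0014, 0, 0.1, 1], [0, -0.0005, 0.0011, 0.0014, 0, 0.13, 1]]
  ]
}}

```text
clock: 14.4
position: [527.0, 79.0, 149.9]
ee_rot: [[0.253, 0.968, 0.001], [0.968, -0.253, -0.0], [0.0, 0.001, -1.0]]
ft_force: [-2.4, -0.6, 10.8]
width: 0.159
```

```bash
python3 st.py
```

```text
[527.00146695  78.95857536 149.87255759] 75.36418384340229 [-2.38302854 -0.56814523 10.80177908] [-0.31867521  0.82816868 -0.02404195] 14.4
[ 1.39044725e-03 -2.62340876e-04 -9.99998999e-01] [ 1.41161644e-03 -9.75019894e-05 -6.88177173e-08] F tool [ -1.15064993  -2.14492043 -12.20493129]
```

Call:
{"fn": "play_rows", "kwargs": {
  "moves": [
    [[0, -0.0004, 0.0011, 0.0014, 0, 0.03, 1], [0, -0.0004, 0.0011, 0.0014, 0, 0.06, 1], [0, -0.0004, 0.0011, 0.0014, 0, 0.06, 1]]
  ]
}}

```text
clock: 14.78
position: [527.0, 78.9, 149.9]
ee_rot: [[0.311, 0.951, 0.001], [0.951, -0.311, -0.0], [0.0, 0.001, -1.0]]
ft_force: [-3.7, -1.7, 10.8]
width: 0.153
```

```bash
python3 st.py
```

```text
[526.96742124  78.91225257 149.87140896] 71.90955908579197 [-3.74474754 -1.70143286 10.78218793] [-0.33352576  0.85973894  0.03983551] 14.775
[ 1.28889316e-03 -1.58019145e-04 -9.99999157e-01] [ 1.27424812e-03 -2.50016624e-04 -1.59291629e-07] F tool [ -2.77709196  -3.01578376 -12.18673538]
```

Call:
{"fn": "play_rows", "kwargs": {
  "moves": [
    [[0, -0.0003, 0.0011, 0.0013, 0, 0.03, 1], [0, -0.0003, 0.0011, 0.0013, 0, 0.05, 1], [0, -0.0003, 0.0011, 0.0013, 0, 0.05, 1]]
  ]
}}

```text
clock: 15.15
position: [527.0, 78.8, 149.8]
ee_rot: [[0.358, 0.934, 0.001], [0.934, -0.358, -0.0], [0.0, 0.001, -1.0]]
ft_force: [-3.5, -1.3, 11.6]
width: 0.155
```

```bash
python3 st.py
python3 - <<'E'
from h import *
im,d=read_camera('wrist'); save('wrist5c.png',cv2.resize(im[130:250,200:360],None,fx=5,fy=5,interpolation=cv2.INTER_CUBIC))
E
```

```text
[527.00371285  78.8308234  149.84158872] 69.03586326578689 [-3.46875482 -1.34246294 11.61422185] [-0.34871949  0.93486912  0.00513137] 15.15
[ 1.17445645e-03 -6.93252822e-05 -9.99999308e-01] [ 1.12151645e-03 -3.55465095e-04 -1.99329999e-07] F tool [ -2.49003507  -2.74422955 -13.01819368]
```

View pics/wrist5c.png

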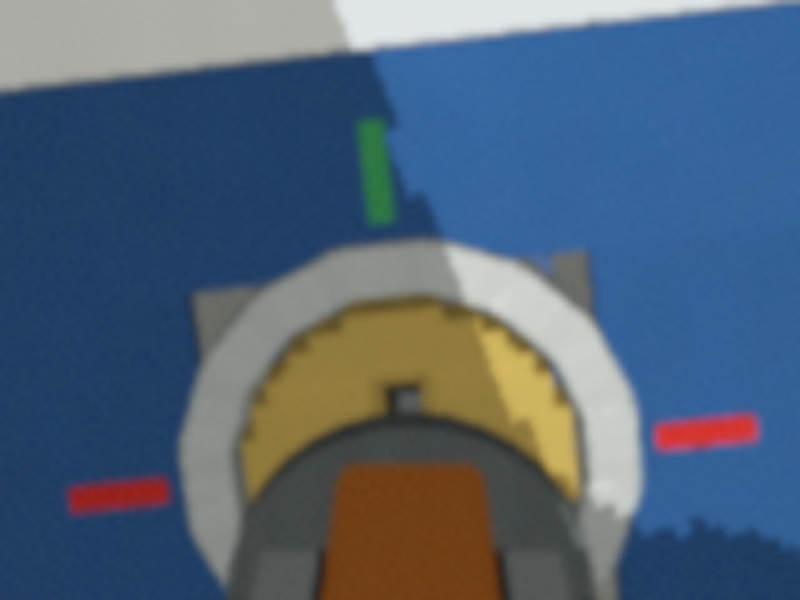

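The slot now lies along the green marks (slot end at crop (405,390), on the line through the green mark), and the blade is against its driving wall. I'll turn slightly further to feel the stop.

Call:
{"fn": "play_rows", "kwargs": {
  "moves": [
    [[0, -0.0003, 0.0011, 0.0011, 0, 0.03, 1], [0, -0.0003, 0.0011, 0.0011, 0, 0.06, 1], [0, -0.0003, 0.0011, 0.0011, 0, 0.06, 1]]
  ]
}}

```text
clock: 15.58
position: [527.0, 78.9, 149.8]
ee_rot: [[0.413, 0.911, 0.001], [0.911, -0.413, 0.0], [0.001, 0.001, -1.0]]
ft_force: [-3.3, -1.3, 12.4]
width: 0.159
```

```bash
python3 st.py
```

```text
[526.99153398  78.86517058 149.82351513] 65.60987834123775 [-3.30663057 -1.32532737 12.41938801] [-0.26125257  0.93504518  0.11416098] 15.575
[ 1.23835905e-03  1.75385549e-04 -9.99999218e-01] [ 1.05541668e-03 -6.71110771e-04 -3.54150799e-07] F tool [ -2.56323798  -2.44965099 -13.82370444]
```

Call:
{"fn": "play_rows", "kwargs": {
  "moves": [
    [[0, -0.0002, 0.001, 0.001, 0, 0.03, 1], [0, -0.0002, 0.001, 0.001, 0, 0.05, 1], [0, -0.0002, 0.001, 0.001, 0, 0.05, 1]]
  ]
}}

```text
clock: 15.95
position: [527.0, 78.8, 149.8]
ee_rot: [[0.458, 0.889, 0.001], [0.889, -0.458, 0.0], [0.001, 0.001, -1.0]]
ft_force: [-3.8, 0.0, 11.7]
width: 0.154
```

```bash
python3 st.py
python3 - <<'E'
from h import *
s=observe()
im,d=read_camera('wrist'); save('wrist6c.png',cv2.resize(im[130:250,200:360],None,fx=5,fy=5,interpolation=cv2.INTER_CUBIC))
np.savez('pics/wrist6.npz',im=im,d=d,pos=s['position'],rot=s['ee_rot'])
C=cam('wrist',s)
hsv=cv2.cvtColor(im,cv2.COLOR_RGB2HSV); H,S,V=[hsv[...,i] for i in range(3)]
roi=np.zeros(d.shape,bool); roi[130:250,200:360]=1
for n,m in (('red',((H<6)|(H>174))&(S>150)&(V>100)),('green',(H>50)&(H<85)&(S>110)&(V>40))):
    k,L,stt,cen=cv2.connectedComponentsWithStats((m&roi).astype(np.uint8))
    for i in range(1,k):
        if stt[i,4]>25: print(n,stt[i,4],cen[i],ray(C,*cen[i],74.2)[:2])
E
```

```text
[526.96167462  78.80780377 149.82926423] 62.76625009984701 [-3.80327654  0.03929735 11.74187045] [-0.36890269  1.00693724  0.19971608] 15.95
[ 1.14308007e-03  2.74521037e-04 -9.99999309e-01] [ 8.90739449e-04 -7.67188183e-04 -3.41682429e-07] F tool [ -1.69543817  -3.38794663 -13.14619803]
red 75 [339.81333333 209.92      ] [535.84067211 112.23342907]
red 71 [224.47887324 234.70422535] [517.7254685   42.24378263]
green 101 [267.95049505 165.        ] [491.75226695  86.36547991]
```

View pics/wrist6c.png

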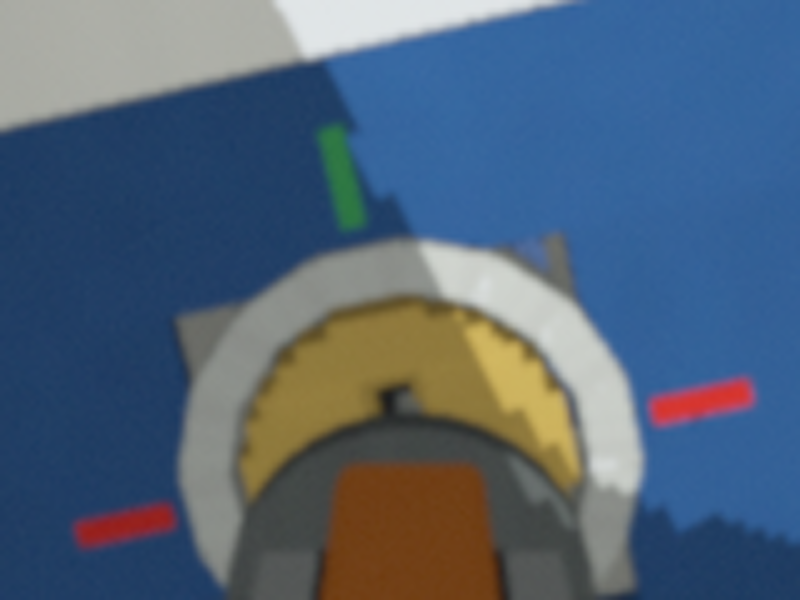

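The reaction moment is 0.20 N m, above the lock's friction, and the slot stays on the green marks, so the lock is at its stop. I'll ease the twist inside the slot's play, then withdraw.

Call:
{"fn": "play_rows", "kwargs": {
  "moves": [
    [[0, 0, 0.0008, 0, 0, -0.04, 1], [0, 0, 0, 0, 0, -0.09, 1], [0, 0, -0.002, 0, 0, -0.09, 1], [0, 0, -0.004, 0, 0, -0.09, 1], [0, 0, -0.007, 0, 0, -0.09, 1], [0, 0, -0.012, 0, 0, -0.09, 1], [0, 0, -0.02, 0, 0, -0.09, 1], [0, 0, -0.035, 0, 0, -0.09, 1]]
  ]
}}

```text
clock: 17.0
position: [526.7, 78.7, 185.4]
ee_rot: [[0.376, 0.927, 0.001], [0.927, -0.376, 0.0], [0.0, 0.0, -1.0]]
ft_force: [0.1, -0.9, -0.8]
width: 0.155
```

```bash
python3 st.py
python3 - <<'E'
from h import *
s=observe()
im,d=read_camera('wrist'); save('wrist7c.png',cv2.resize(im[130:250,200:360],None,fx=5,fy=5,interpolation=cv2.INTER_CUBIC))
np.savez('pics/wrist7.npz',im=im,d=d,pos=s['position'],rot=s['ee_rot'])
im,d=read_camera('scene'); C=cam('scene'); u,v=proj(C,[526,78,90]).astype(int)
save('scene7c.png',cv2.resize(im[v-40:v+30,u-35:u+35],None,fx=8,fy=8,interpolation=cv2.INTER_CUBIC))
go([484.4,-214.5,215],75)
E
```

```text
[526.69823215  78.74127187 185.41734302] 67.92679465638724 [ 0.12152639 -0.87754661 -0.81848638] [-0.00773181  0.00955179 -0.03310054] 17.0
[ 5.37209444e-04  1.53825528e-04 -9.99999844e-01] [ 4.40028166e-04 -3.44429274e-04 -7.57792927e-08] F tool [-0.76735752  0.44264906 -0.58158323]
shift m [-0.2884  0.0696 -0.0282] rot [ 0.0043 -0.0023 -0.1235] dist 0.298063742806773 clock 17.1 f [ 0.89  0.32 -1.63] w 0.15895414761371662
```

View pics/wrist7c.png

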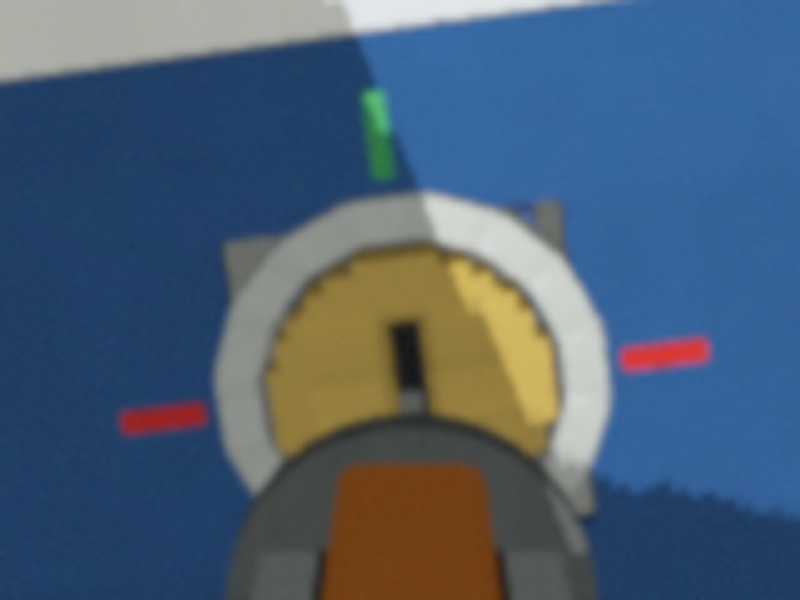

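View pics/scene7c.png

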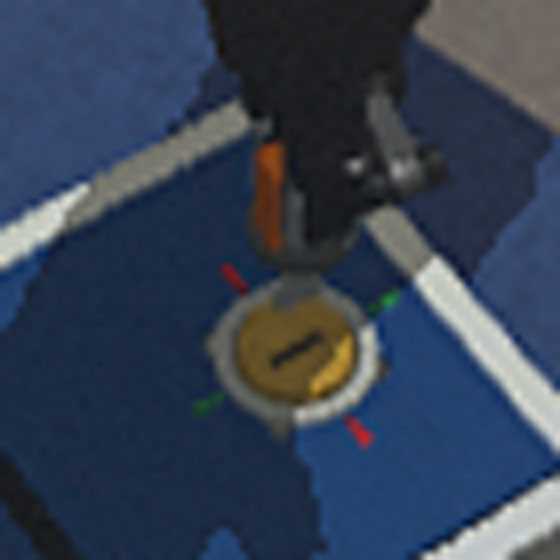

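The withdrawn view shows the slot parallel to the green marks, so the lock has stayed seated. Returning to the stand at the same pose in which the key was gripped.

Run:
```python
from h import *
go([484.6,-214.6,215],41.45)
```

```text
shift m [-0.2885  0.0699 -0.0282] rot [ 0.0035 -0.0035  0.4621] dist 0.29813276118621923 clock 17.1 f [ 0.89  0.32 -1.63] w 0.15895414761371662
```

Call:
{"fn": "play_rows", "kwargs": {
  "moves": [
    [[-0.01, 0.002, -0.02, 0.003, -0.003, 0.05, 1], [-0.045, 0.011, -0.028, 0.003, -0.003, 0.12, 1], [-0.09, 0.022, -0.028, 0.003, -0.003, 0.2, 1], [-0.14, 0.034, -0.028, 0.003, -0.003, 0.28, 1], [-0.19, 0.046, -0.028, 0.003, -0.003, 0.36, 1], [-0.24, 0.058, -0.028, 0.003, -0.003, 0.42, 1], [-0.275, 0.067, -0.028, 0.003, -0.003, 0.462, 1], [-0.2885, 0.07, -0.028, 0.003, -0.003, 0.462, 1]]
  ]
}}

```text
clock: 18.1
position: [484.4, -216.5, 215.0]
ee_rot: [[0.751, 0.66, 0.001], [0.66, -0.751, -0.0], [0.001, 0.001, -1.0]]
ft_force: [0.2, -0.1, -1.8]
width: 0.156
```

```bash
python3 st.py
python3 - <<'E'
from h import *
go([484.6,-214.6,150],41.45)
E
```

```text
[ 484.43598626 -216.48968317  214.99368144] 41.324932135403785 [ 0.17726216 -0.07828206 -1.8022371 ] [ 0.04866144  0.03785832 -0.02880429] 18.1
[ 1.15238316e-03 -1.66360642e-04 -9.99999322e-01] [ 8.85884531e-04 -7.55560737e-04 -3.34669822e-07] F tool [0.08112397 0.17548282 0.40245412]
shift m [ 0.0013 -0.0014  0.065 ] rot [ 0.0009 -0.0008 -0.0022] dist 0.06502135364835372 clock 18.1 f [ 0.18 -0.08 -1.8 ] w 0.15624110667604055
```

Call:
{"fn": "play_rows", "kwargs": {
  "moves": [
    [[0.0013, -0.0014, 0.02, 0.001, -0.001, -0.002, 1], [0.0013, -0.0014, 0.045, 0.001, -0.001, -0.002, 1], [0.0013, -0.0014, 0.06, 0.001, -0.001, -0.002, 1], [0.0013, -0.0014, 0.065, 0.001, -0.001, -0.002, 1], [0.0013, -0.0014, 0.065, 0.001, -0.001, -0.002, 1]]
  ]
}}

```text
clock: 18.73
position: [484.8, -214.3, 150.2]
ee_rot: [[0.749, 0.662, -0.0], [0.662, -0.749, -0.0], [-0.0, -0.0, -1.0]]
ft_force: [-0.8, 0.4, -0.5]
width: 0.156
```

```bash
python3 st.py
python3 - <<'E'
from h import *
im,d=read_camera('wrist'); save('wrist8.png',im)
for n in ['side','scene']:
    im,d=read_camera(n); C=cam(n); u,v=proj(C,[484,-214,75]).astype(int)
    save(n+'8c.png',cv2.resize(im[v-30:v+30,u-35:u+35],None,fx=8,fy=8,interpolation=cv2.INTER_CUBIC))
go([484.6,-214.6,135],41.45)
E
```

```text
[ 484.77957953 -214.30656127  150.19331094] 41.47904647005479 [-0.7668046   0.39782611 -0.45036603] [-0.01394712  0.02832755  0.00614119] 18.725
[-2.02014108e-04 -2.19765683e-05 -9.99999979e-01] [-1.17338457e-04  1.65904661e-04 -9.73349856e-09] F tool [-0.31114744 -0.80605199 -0.94948779]
shift m [-0.0004 -0.0005  0.0158] rot [ 0.0012 -0.0004  0.0001] dist 0.015848455208324973 clock 18.875 f [ 0.36  0.27 -0.76] w 0.152618303882992
```

View pics/wrist8.png

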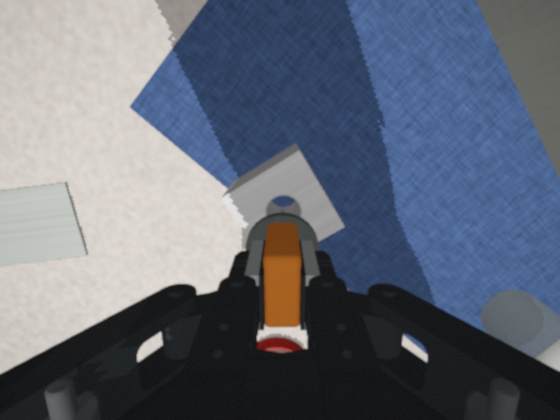

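View pics/side8c.png

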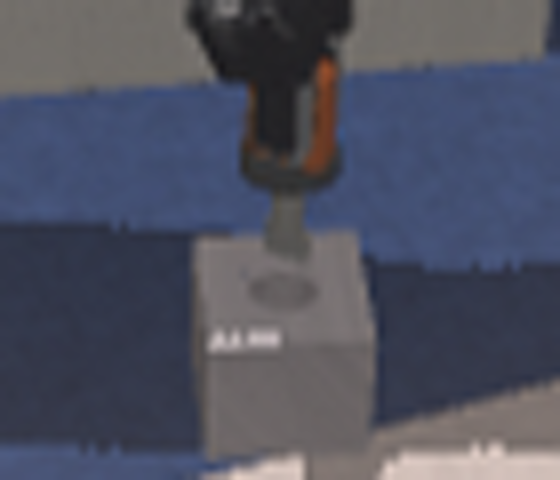

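View pics/scene8c.png

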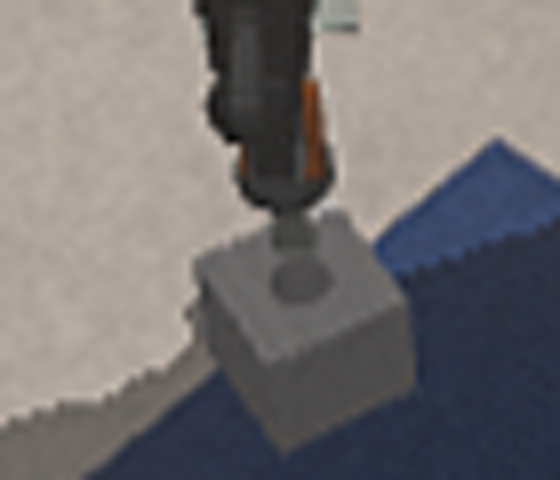

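The hole (wrist view at (284,203)) lies under the key, and both outside views agree. Lowering.

Call:
{"fn": "play_rows", "kwargs": {
  "moves": [
    [[-0.0001, -0.0003, 0.008, 0.001, 0, 0, 1], [-0.0001, -0.0003, 0.016, 0.001, 0, 0, 1], [-0.0001, -0.0003, 0.024, 0.001, 0, 0, 1], [-0.0001, -0.0003, 0.03, 0.001, 0, 0, 1]]
  ]
}}

```text
clock: 19.38
position: [484.6, -214.4, 120.0]
ee_rot: [[0.749, 0.662, -0.0], [0.662, -0.749, 0.0], [0.0, -0.001, -1.0]]
ft_force: [-0.2, 0.7, -0.8]
width: 0.153
```

```bash
python3 st.py; python3 -c "
from h import *
go([484.6,-214.6,94],41.45)"
```

```text
[ 484.59182562 -214.44998948  119.98339178] 41.45373926967903 [-0.21690618  0.71360407 -0.78216538] [ 0.0125714  -0.00895405  0.09995405] 19.375
[-4.02510849e-04  4.91034517e-04 -9.99999798e-01] [-6.34494006e-04 -2.33942323e-05  7.42175043e-09] F tool [ 0.30986202 -0.6788265  -0.61739679]
shift m [-0.0001  0.0001  0.026 ] rot [-0.0006 -0.      0.0001] dist 0.025983826087664412 clock 19.375 f [-0.22  0.71 -0.78] w 0.1532279898356569
```

Call:
{"fn": "play_rows", "kwargs": {
  "moves": [
    [[0, 0, 0.008, 0, 0, 0, 1], [0, 0, 0.016, 0, 0, 0, 1], [0, 0, 0.022, 0, 0, 0, 1], [0, 0, 0.0255, 0, 0, 0, 1], [0, 0, 0.0265, 0, 0, 0, 1], [0, 0, 0.0265, 0, 0, 0, 1]]
  ]
}}

```text
clock: 20.12
position: [484.7, -214.5, 93.6]
ee_rot: [[0.75, 0.662, -0.0], [0.662, -0.75, 0.0], [0.0, -0.0, -1.0]]
ft_force: [-0.7, 0.2, -0.4]
width: 0.151
```

```bash
python3 st.py
```

```text
[ 484.69035857 -214.50329406   93.57967048] 41.45202632280451 [-0.72121791  0.23452381 -0.39701532] [-0.01751213 -0.02094475  0.01122758] 20.125
[-2.24357510e-04  3.89033385e-04 -9.99999899e-01] [-4.40107568e-04 -8.93790171e-05  1.96681914e-08] F tool [-0.38521753 -0.65366038 -1.00273153]
```

Call:
{"fn": "play_rows", "kwargs": {
  "moves": [
    [[0, 0, 0.001, 0, 0, 0, 1], [0, 0, 0.0015, 0, 0, 0, 1], [0, 0, 0.0016, 0, 0, 0, 1]]
  ]
}}

```text
clock: 20.5
position: [484.9, -214.6, 92.3]
ee_rot: [[0.75, 0.662, 0.0], [0.662, -0.75, 0.0], [0.0, -0.0, -1.0]]
ft_force: [0.1, 0.1, 1.9]
width: 0.154
```

```bash
python3 st.py
```

```text
[ 484.85761135 -214.57494044   92.30070326] 41.450186050845154 [0.05934012 0.07545418 1.87584398] [0.10057843 0.15643588 0.02738099] 20.5
[ 1.87433049e-04  1.88638406e-04 -9.99999965e-01] [-1.73156319e-05 -2.65359693e-04  2.29743552e-09] F tool [ 0.09529487 -0.01733071 -3.27581851]
```

The collar is on the block (about 3 N). Opening straight, then backing up.

Call:
{"fn": "play_rows", "kwargs": {
  "moves": [
    [[0, 0, 0, 0, 0, 0, 0.85], [0, 0, 0, 0, 0, 0, 0.6], [0, 0, 0, 0, 0, 0, 0.2], [0, 0, 0, 0, 0, 0, 0], [0, 0, 0, 0, 0, 0, 0], [0, 0, 0, 0, 0, 0, 0], [0, 0, 0, 0, 0, 0, 0]]
  ]
}}

```text
clock: 21.38
position: [484.9, -214.6, 92.3]
ee_rot: [[0.75, 0.662, 0.0], [0.662, -0.75, 0.0], [0.0, -0.0, -1.0]]
ft_force: [-0.0, -0.2, 0.0]
width: 0.999
```

```bash
python3 st.py; python3 -c "
from h import *
print(observe()['width'])"
```

```text
[ 484.85548103 -214.58723317   92.30039489] 41.45162144607681 [-0.03589628 -0.18316795  0.00506611] [-0.00134347 -0.00228377 -0.00598294] 21.375
[ 1.88534587e-04  1.90917832e-04 -9.99999964e-01] [-1.82882435e-05 -2.67694697e-04  2.44783293e-09] F tool [-0.14778354  0.11349853 -1.4051078 ]
0.9986601276408995
```

Call:
{"fn": "play_rows", "kwargs": {
  "moves": [
    [[0, 0, -0.015, 0, 0, 0, 0], [0, 0, -0.04, 0, 0, 0, 0], [0, 0, -0.07, 0, 0, 0, 0], [0, 0, -0.1, 0, 0, 0, 0], [0, 0, -0.125, 0, 0, 0, 0], [0, 0, -0.133, 0, 0, 0, 0], [0, 0, -0.133, 0, 0, 0, 0]]
  ]
}}

```text
clock: 22.25
position: [485.1, -214.7, 225.8]
ee_rot: [[0.75, 0.662, 0.001], [0.662, -0.75, -0.0], [0.001, 0.001, -1.0]]
ft_force: [-0.5, 0.1, 0.6]
width: 0.998
```

Run:
```python
from h import *
s=observe();print(s['position'],s['ft_force'])
im,d=read_camera('wrist'); save('wrist9.png',im); C=cam('wrist',s); P=cloud(C,d)
hsv=cv2.cvtColor(im,cv2.COLOR_RGB2HSV); H,S,V=[hsv[...,i] for i in range(3)]
o=(H<18)&(S>140)&(V>140); o[:, :250]=0;o[:,320:]=0;o[:150]=0;o[240:]=0
W=np.array([ray(C,u,v,100)[:2] for v,u in np.argwhere(o)],np.float32); print('key top',cv2.minAreaRect(W),'z',np.percentile(P[o][:,2],[10,50,90]))
m=(abs(P[...,2]-55)<3)&(d>0)&~o; m[:, :220]=0;m[:,350:]=0;m[:130]=0;m[260:]=0
W=np.array([ray(C,u,v,55)[:2] for v,u in np.argwhere(m)],np.float32); print('stand',cv2.minAreaRect(W))
dk=(P[...,2]>57)&(P[...,2]<64)&(S<120)&(V<120)&~o; dk[:, :250]=0;dk[:,320:]=0;dk[:160]=0;dk[230:]=0
print('collar z',np.median(P[dk][:,2]))
for n in ['side','scene']:
    im,d=read_camera(n); C=cam(n); u,v=proj(C,[500,-70,75]).astype(int)
    save(n+'9c.png',cv2.resize(im[v-80:v+80,u-100:u+100],None,fx=3.5,fy=3.5,interpolation=cv2.INTER_CUBIC))
```

```text
[ 485.06600263 -214.71242318  225.80861362] [-0.54489497  0.1369787   0.5911425 ]
key top ((484.5001220703125, -215.0361785888672), (12.15471363067627, 27.415590286254883), 41.06889343261719) z [ 99.52560686 100.47962495 101.25394287]
stand ((484.79833984375, -214.9892578125), (60.13066101074219, 60.41038131713867), 72.90694427490234)
collar z 60.526405733345484
```

View pics/wrist9.png

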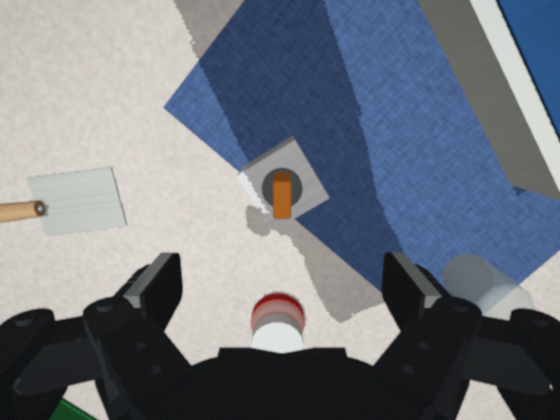

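View pics/side9c.png

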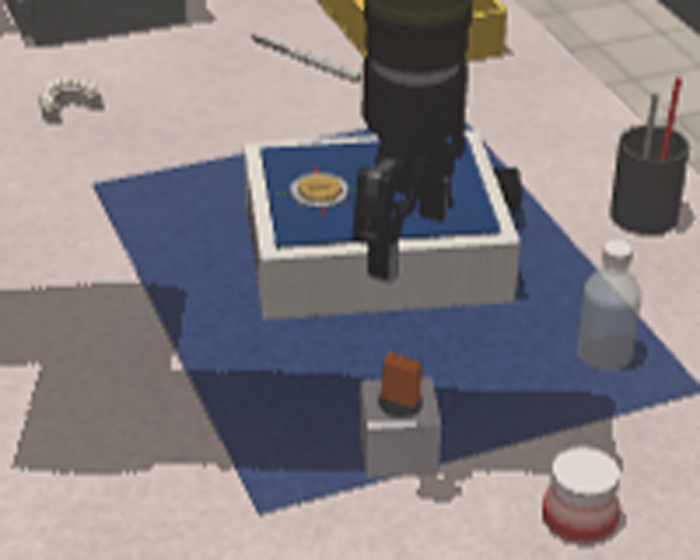

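View pics/scene9c.png

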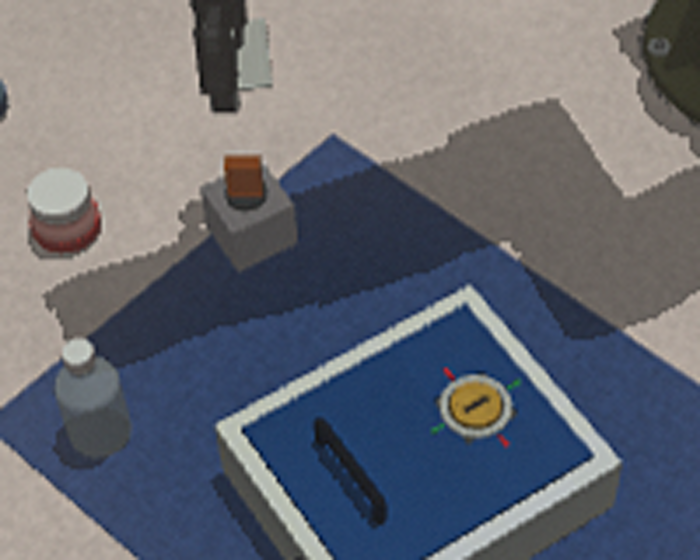

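The key is upright in its stand and the slot lies along the green marks. One numeric check of the lock angle from the saved picture.

Run:
```python
from h import *
f=np.load('pics/wrist7.npz'); im,d=f['im'],f['d']; st=dict(position=f['pos'],ee_rot=f['rot']); C=cam('wrist',st)
hsv=cv2.cvtColor(im,cv2.COLOR_RGB2HSV); H,S,V=[hsv[...,i] for i in range(3)]; g=cv2.cvtColor(im,cv2.COLOR_RGB2GRAY).astype(float)
c=[]
for v in range(196,209):
    w=np.clip(75-g[v,272:292],0,None); c.append(ray(C,(w*np.arange(272,292)).sum()/w.sum(),v,79.3)[:2])
c=np.array(c); w,vec=np.linalg.eigh(np.cov(c.T)); print('slot',np.degrees(np.arctan2(vec[1,1],vec[0,1]))%180)
m=((H<6)|(H>174))&(S>150)&(V>100); m[:130]=0;m[250:]=0;m[:,:200]=0;m[:,360:]=0
k,L,s,cen=cv2.connectedComponentsWithStats(m.astype(np.uint8)); P=[ray(C,*cen[i],74.2)[:2] for i in range(1,k) if s[i,4]>25]; e=P[1]-P[0]
print('red',len(P),np.degrees(np.arctan2(e[1],e[0]))%180)
```

```text
slot 166.7598805421684
red 2 75.44982483563946
```

```bash
python3 -c "
from h import *
print(arm.close_job())"
```

```text
the job is handed in; nothing more can be done
None
```

I locked the hatch with the key, put the key back upright in its stand and handed the job in at about 22 s. The hand-in gave no verdict.

- **Lock:** I pressed it in with about 13 N and turned it clockwise until I felt the stop (0.20 N m). After I withdrew the key, the slot measured about 1° short of the full quarter turn, within the 0.1 rad limit and my measuring error.
- **Key:** It is released, with its top 100.5 mm above the bench (100 mm expected), its collar down on the block, and less than 0.5 mm from the hole's axis.
- **Other things:** The jars, bottle, spatula, jaw model and probe look untouched in the last pictures. I did not measure their positions again. The arm is clear of everything.
- **Disagreements:** The camera views differed by 1 to 2 mm on where the blade sat along the slot, so I lined it up directly in the wrist picture. I also had to turn the tool to about 103° before the stop was clear. I put that down to the blade's play in the slot and some give in the grip.

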